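# Lock up the blade box

## Task

Lock the blade box on the dish-room table: push its green lid fully shut, then swing the steel hasp over the front until it lies flat against the box with the brass staple through its slot, and then drop the red-handled retaining pin down through the staple until its collar rests on it, and let go. Leave everything else on the table where it stands.

Things in the scene. Friction and masses are not known exactly. Their poses are not given: they have to be found in the camera images.
- chest: Fixed aluminium box, 220 (x) x 300 (y) x 140 mm high without the lid; origin at the centre of its underside on the table, x to its back, y to its left, z up. Its front (-x side) faces roughly to the robot and carries the staple. A bail handle sticks out to 26 mm on each end (y = +-150 mm), at 80 to 105 mm height.
- lid (a joint): Green lid, 14 mm thick, hinged along the box's back rim. 0 = shut, positive = open (rad, up to 1.2). Starts ajar. A stiff hinge: it stays where left and about 2 to 5 N down near its front edge close it. Shut, its top is 154 mm over the table.
- lid_hinge (a point): Point on the lid's hinge line at the middle of the box's back, on the lid's underside level: 112 mm behind the box's origin, 140 mm up. The lid reaches from it 226 mm forward and 152 mm to each side.
- hasp (a joint): Steel hasp plate, 80 wide, 100 long, 4 mm thick, hinged on the middle of the lid's front edge. Angle relative to the lid (rad): 0 = hanging flat against the box front; pi/2 = straight out to the robot; pi = standing up; more = leaning back over the lid (the start). Stays where left; 1 to 2 N moves it. Slot 48 to 78 mm from the hinge; beside it flat wings, 17.5 to 40 mm off the middle.
- hasp_hinge (a point): Middle of the hasp's hinge line. With the lid shut: 118 mm ahead (-x) of the box's origin, 148 mm up. The hinge line runs along the box's y; barrel 11 mm thick.
- hasp_end (a point): Middle of the hasp's free end, 100 mm from the hinge line.
- staple (a point): Centre of the upper mouth of the staple's vertical hole: 140 mm ahead (-x) of the box's origin, 96 mm up; axes as the box's. The brass staple is a loop 27 mm wide, 12 mm high, sticking out of the box's front to 153.5 mm ahead of the origin; its hole, 15 x 15 mm, goes right through, with free air below.
- block: Fixed white draining block, 70 (x) x 170 (y) x 60 mm high, origin under its centre. Three holes in a row along its y, 50 mm apart (middle one at its centre), hold the pin and two other sticks upright in any order. It stands to the left or to the right of the box.
- pin_grip (a point): Centre of the retaining pin's red round handle, 22 mm thick, 48 mm tall; z points up along the pin, away from its tip. The pin is 109 mm long, 60 to 130 g. At the start it stands upright in the block, this point 90 mm over the table. Steel collar, 24 mm wide, from 24 to 30 mm below this point, then a shaft 10 mm thick with a tapered end.
- pin_tip (a point): Lower end of the pin, 85 mm below the handle's centre.
- steel_rod: Bystander: stick like the pin with a thinner black handle (18 mm), in the block, its top 122 mm over the table. Origin at its lower end.
- scraper: Bystander: stick like the pin with a yellow handle (20 mm), in the block, its top 110 mm over the table. Origin at its lower end.
- spray: Bystander: blue spray bottle, 64 mm across, 193 mm tall, standing left or right in front of the box near the staple. Origin under its centre.
- saucers: Bystander: stack of white saucers, 72 mm across, 43 mm high, in front of the box on the other side. Origin under its centre.
- tub: Bystander: fixed black cutlery tub, 150 x 190 x 75 mm high, on the other side of the box from the block. Origin under its centre.
- mug: Bystander: blue mug, 76 mm across, 90 mm high, to the left of the box at the back. Origin under its centre.
- detergent: Bystander: white bottle, 70 mm across, 170 mm tall, to the right of the box at the back. Origin under its centre.
- pin: The retaining pin as a whole; origin at its tip (see pin_tip).

How it is judged:
By the outcome, as a careful person would: the job done as asked, in the order asked, and still so for the second after the job is handed in, with the robot touching nothing.
It also fails if it takes over 70 s, if anything falls off the work surface, if the arm or the gripper's body presses on something with over 40 N, if the wrist force passes 120 N, or if a joint passes its speed limit or range.

## Robot

A 6-joint arm with a two-finger parallel gripper is mounted at the origin on the work surface. World frame = base frame: x ahead of the robot, y to its left, z up, the work surface at z = 0. Lengths are in m, angles in degrees, forces in N, time in s.
With the tool pointing down it reaches from about 0.4 to 0.825 m from the base axis. Payload 7 kg.
Tool frame: the origin (TCP) lies between the finger pads; the fingertips stand 14 mm ahead of it and the grasp point (between the pads) lies 5 mm behind it (r.tips_ahead is the distance from the TCP to the fingertips, in m); z points along the fingers, y is the direction in which the jaws open and shut (so a half turn about z gives the same grasp; the last joint's range is limited). The gripper opens to 88 mm and grips with 3 to 60 N. Pads are 19 mm wide; open, the fingers measure 130 mm over their backs; the gripper's body (78 mm by 193 mm) begins 47 mm behind the grasp point.
Start: joints at [-52.706, 20.546, 0.682, 0, -70.136, -16.507], TCP at [0.24, -0.631, 0.241] pointing down, gripper open.
Joint ranges: [-176.03, 176.03], [-82.01, 121.73], [-58.28, 71.71], [-173.87, 95.51], [-174.79, -0.11], [-173.66, 173.66]. Speed limits (degrees/s): [136.94, 136.94, 172.46, 180, 180, 180].

## Interface

Orientations are given as [roll, pitch, yaw] about the fixed x, y, z axes, in that order (R = Rz(yaw) Ry(pitch) Rx(roll)).
In Python, from plant import r gives the robot as it stands.
- The arm moves only by the tool apply_moves, never from a script. Its arguments are lists of equal length, an entry for each row: "slide": the shift along the tool's x, y, z as a fraction of full scale, a list of three; "turn": the turn, a rotation vector about the tool's x, y, z as a fraction of full scale, a list of three; "jaw": the closure, from 0 (fully open) to 1 (shut). In form: {"slide": [[dx, dy, dz], ...], "turn": [[wx, wy, wz], ...], "jaw": [jaw, ...]}. A call has 1 to 8 rows; each row shifts and turns the commanded pose from where the row before left it, along the tool's axes as they then stand; what a row does not reach is not made up. Full scale, the value 1, is 0.1 m for a shift and 1.5 rad for a turn. A row lasts 1/10 s, in which the tool goes at most 50 mm and 8.59 degrees, less where a joint would pass 70% of its speed; a pose out of reach is approached as far as the arm can. A call with a number of a shift or a turn outside -1 to 1 is refused whole. A call with a gripper value outside its range is refused whole. The fingers move at their own pace and stop on an object; "newtons" is the grip in N (left out, the last holds). Time passes only in rows, so rows that do not move let the fingers close. It gives the time, the measured TCP pose, the force and the opening at its end, in the units of the state.
- r.get_state(): the state, without advancing time (a new reading comes with each control period).
- r.capture(name): name is "side" or "top"; returns a dict with "pixels" (480x640x3 uint8, blue, green, red), "depth" (480x640 float32, m along the optical axis (not along the pixel's ray), 0 where there is no reading), "fx", "fy", "cx", "cy" (pixels), "dist_coeffs" ([k1, k2, p1, p2, k3] as OpenCV has them; the pictures are not rectified), "rvec" (rotation vector, rad) and "tvec" (3), from world to camera coordinates, as OpenCV has them. Camera axes: x right, y down, z forward; pixel columns grow to the right and rows downward; lengths in m; the calibration is good to about 2 mm. A picture is of the moment at which its call begins.
- r.close_job(): hands the job in, once; it reports no verdict.
The state is a dict: "time_s": time; "joints": joint angles; "qd": joint speeds; "joint_torque": joint torques, N m; "tcp_pos": TCP position; "eef_rot": TCP orientation; "contact_force": force on the tool from outside, world axes, zero at the start; "moment": the same for the moment, N m; "gripper_width": finger opening in m.
Only numpy, scipy, OpenCV 4.12 (cv2) and the standard library are available. Lean on these libraries where they do the work, as an engineer would, in place of code of your own. Each camera call takes 0.05 s, during which the arm holds its last target.

## Working session

There is one attempt and no reset: what is moved stays moved. The work goes in short steps, Python scripts to look and compute and a tool call to move; the robot and the scene stay as the last step left them, time stands still between calls to the robot, and variables do not carry over. Pictures are saved under pics/ and viewed, and the job is handed in when it is done.

Besides the shell and the picture viewer there is one more tool, called after "Request:" as name(argument=value, ...) on one line, values as JSON. apply_moves: Moves the arm, as the interface text tells. Shift numbers are shares of 0.1 m and turn numbers shares of 1.5 rad, none past 1 either way. Its arguments: {"type":"object","properties":{"slide":{"type":"array"},"turn":{"type":"array"},"jaw":{"type":"array"},"newtons":{"type":"number"}},"required":["slide","turn","jaw"]}

```bash
ls; mkdir -p pics
python3 - <<'E'
from plant import r
import cv2,pickle
print(r.get_state())
for n in("side","top"):
    c=r.capture(n); pickle.dump(c,open(f"{n}0.pkl","wb")); cv2.imwrite(f"pics/{n}0.png",c["pixels"])
    print({k:v for k,v in c.items() if k not in("pixels","depth")})
E
```

```text
pics
{'time_s': 0.0, 'joints': array([-5.27061146e+01,  2.05921647e+01,  6.33962427e-01, -1.92972934e-02,
       -7.01349554e+01, -1.65056388e+01]), 'qd': array([ 0.02172548,  0.1182789 , -0.01608041, -0.0943687 ,  0.0216993 ,
       -0.08600346]), 'joint_torque': array([ 3.57929571e-05, -5.82723141e+01,  2.93050486e+01,  6.99697629e+00,
        6.91996000e-03, -1.69544633e-04]), 'tcp_pos': array([ 0.23936595, -0.63064402,  0.23961845]), 'eef_rot': array([ 1.79905527e+02, -9.07639148e-03, -1.59218318e+02]), 'contact_force': array([ 0.12753792, -0.10535665, -0.31400657]), 'moment': array([-0.00340025,  0.02867787,  0.06169003]), 'gripper_width': 0.08769721395031371}
{'fx': 623.8437559709279, 'fy': 623.8437559709279, 'cx': 330.19943423088995, 'cy': 250.7418610059304, 'dist_coeffs': array([-0.19091099,  0.        ,  0.        ,  0.        ,  0.        ]), 'rvec': array([ 0.67999827, -2.5435702 ,  1.29165441]), 'tvec': array([0.52554567, 0.27197684, 1.19435787])}
{'fx': 593.4468363603125, 'fy': 593.4468363603125, 'cx': 315.63820633036084, 'cy': 237.56511965848333, 'dist_coeffs': array([-0.04050703,  0.        ,  0.        ,  0.        ,  0.        ]), 'rvec': array([ 2.1333899 , -2.155674  ,  0.20554303]), 'tvec': array([-0.01465315,  0.62152412,  1.55060913])}
```

View pics/side0.png

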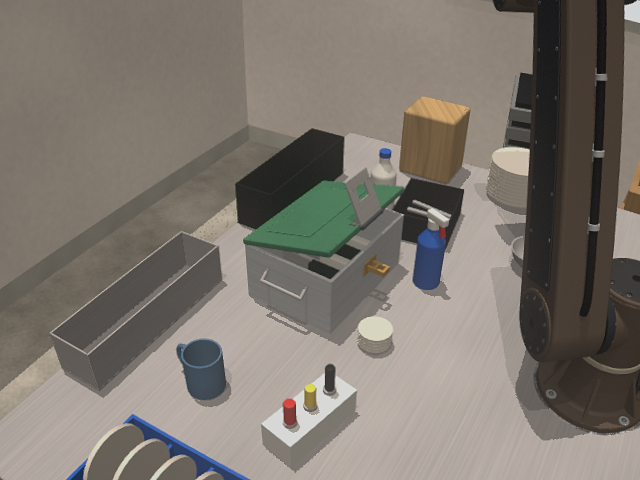

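View pics/top0.png

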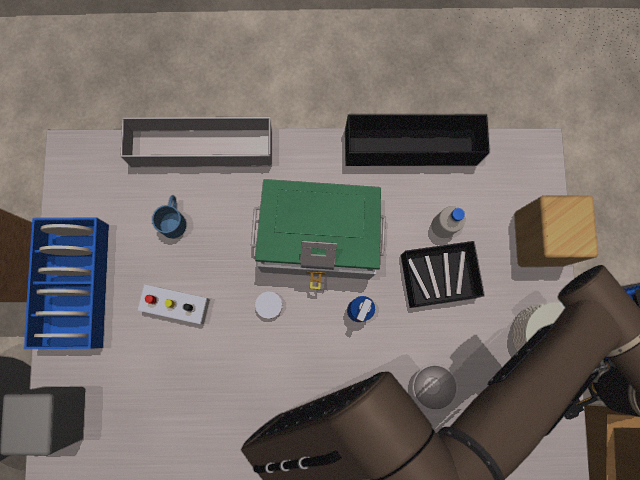

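The side view shows the box at about (325,260), the spray bottle right of the staple at (430,260), and the saucers at (375,335). The block is at (310,420), with the red pin farthest left. In the top view the staple is at (316,283), the red handle at (150,299), the hasp at (319,253), and the spray at (361,309). Next I'll measure.

```bash
cat > h.py <<'E'
import numpy as np,cv2,pickle
def load(n): return pickle.load(open(n+".pkl","rb"))
def cam(c):
    K=np.array([[c["fx"],0,c["cx"]],[0,c["fy"],c["cy"]],[0,0,1]]);R=cv2.Rodrigues(c["rvec"])[0];return K,R,c["tvec"]
def ray(c,uv):
    K,R,t=cam(c);p=cv2.undistortPoints(np.array([[uv]],float),K,c["dist_coeffs"])[0,0]
    return -R.T@t, R.T@np.array([p[0],p[1],1.])
def atz(c,uv,z):
    o,d=ray(c,uv);return o+d*(z-o[2])/d[2]
def atd(c,uv):
    o,d=ray(c,uv);return o+d*c["depth"][int(round(uv[1])),int(round(uv[0]))]
def proj(c,P):
    K,R,t=cam(c);return cv2.projectPoints(np.array(P,float).reshape(-1,3),c["rvec"],t,K,c["dist_coeffs"])[0][:,0]
def tri(c1,u1,c2,u2):
    A=[];b=[]
    M=np.zeros((3,3));v=np.zeros(3);O=[]
    for c,u in((c1,u1),(c2,u2)):
        o,d=ray(c,u);d=d/np.linalg.norm(d);Q=np.eye(3)-np.outer(d,d);M+=Q;v+=Q@o;O.append((o,d))
    x=np.linalg.solve(M,v);res=[np.linalg.norm(np.cross(x-o,d)) for o,d in O];return x,max(res)
def crop(c,x0,y0,x1,y1,s,name):
    im=cv2.resize(c["pixels"][y0:y1,x0:x1],None,fx=s,fy=s,interpolation=cv2.INTER_CUBIC);cv2.imwrite("pics/"+name,im)
E
python3 - <<'E'
from h import *
s=load("side0");t=load("top0")
crop(s,235,160,475,340,3.3,"s0a.png");crop(t,240,170,400,330,3.7,"t0a.png");crop(t,130,275,290,335,5,"t0b.png");crop(s,255,350,395,470,5,"s0b.png")
E
```

```text
(no output)
```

View pics/s0a.png

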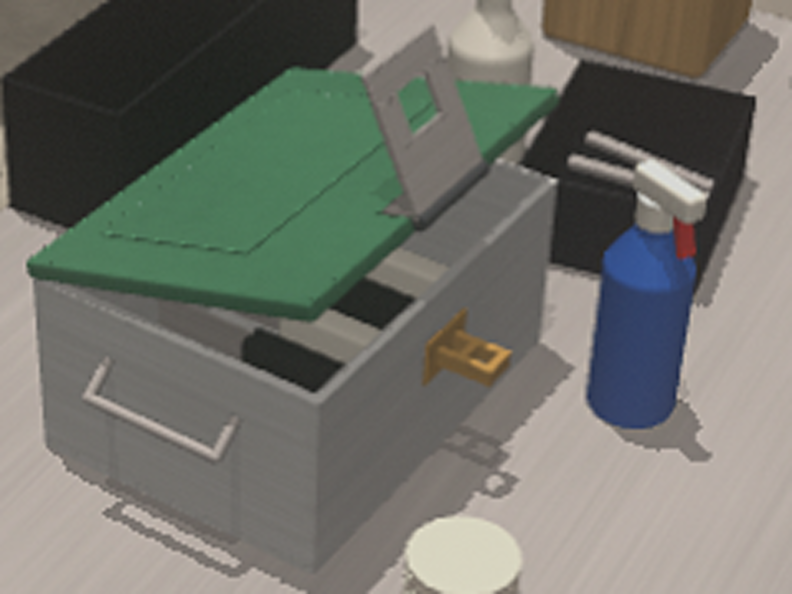

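View pics/t0a.png

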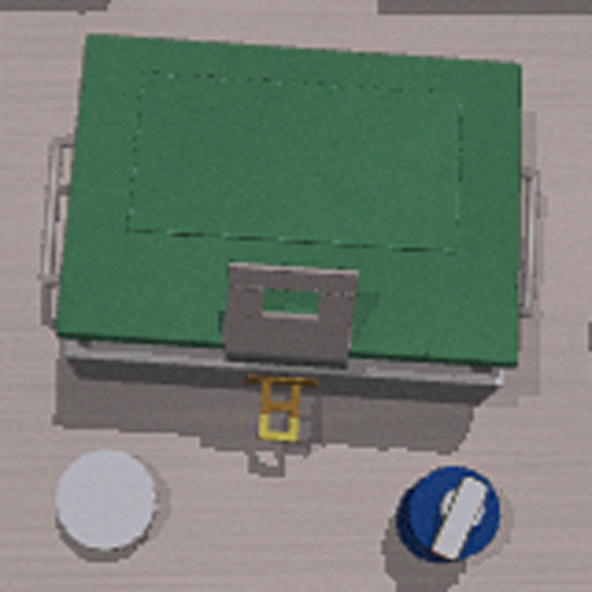

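View pics/t0b.png

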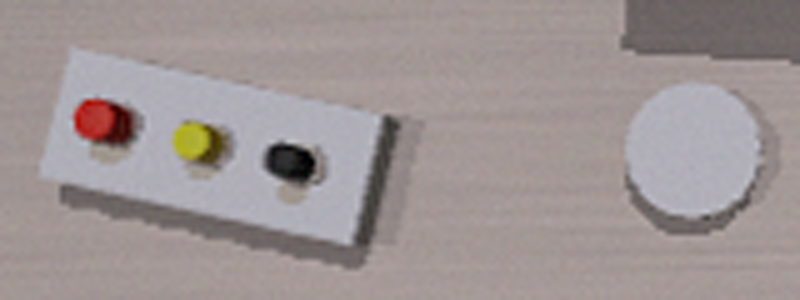

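View pics/s0b.png

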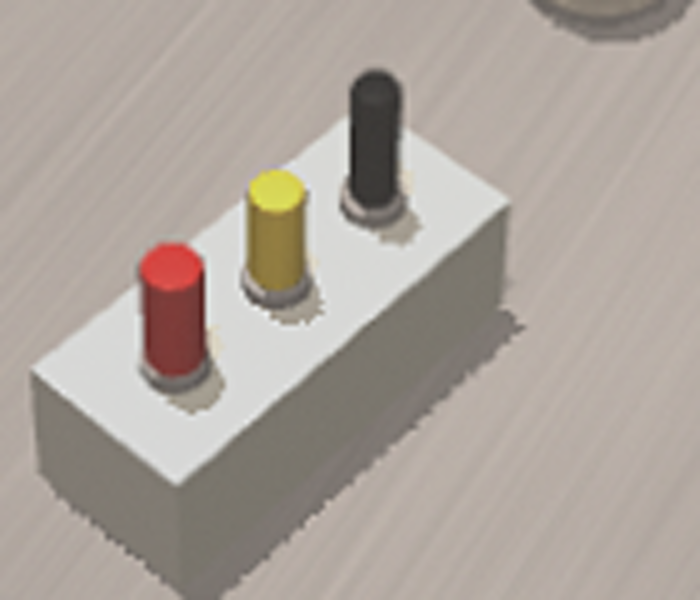

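Run:
```python
from h import *
from scipy.optimize import least_squares
s=load("side0");t=load("top0")
S=lambda x,y:(x/3.3+235,y/3.3+160); T=lambda x,y:(x/3.7+240,y/3.7+170); TB=lambda x,y:(x/5+130,y/5+275); SB=lambda x,y:(x/5+255,y/5+350)
obs=[(s,S(318,402),(-.11,.15,.14)),(s,S(555,178),(-.11,-.15,.14)),(s,S(315,568),(-.11,.15,0)),(s,S(47,447),(.11,.15,0)),
(t,T(62,352),(-.11,.15,.14)),(t,T(502,375),(-.11,-.15,.14)),(s,S(490,384),(-.1535,.0135,.084)),(s,S(511,352),(-.1535,-.0135,.096)),(t,T(260,440),(-.1535,.0135,.096)),(t,T(298,440),(-.1535,-.0135,.096))]
def tf(p,q):
    c,n=np.cos(p[2]),np.sin(p[2]);return np.array([p[0]+c*q[0]-n*q[1],p[1]+n*q[0]+c*q[1],q[2]])
f=lambda p:np.concatenate([proj(c,tf(p,q))[0]-u for c,u,q in obs])
o=least_squares(f,[.65,0,0],loss='soft_l1');print("chest",o.x,np.degrees(o.x[2]));print(f(o.x).reshape(-1,2).round(1).tolist())
p=o.x;np.save("chest.npy",p)
print("staple",tf(p,(-.14,0,.096)))
print("hinge front corner tri",tri(s,S(318,402),t,T(62,352)),tri(s,S(555,178),t,T(502,375)))
# hasp: end corners
for a,b in(((363,76),(230,264)),((432,28),(358,271)),((418,222),(228,357)),((487,165),(350,362))): print("hasp",tri(s,S(*a),t,T(*b)))
for a,b in(((318,316),(57,333)),((557,95),(518,362))): print("lid corner",tri(s,S(*a),t,T(*b)))
# pin
print("pin z.114",atz(t,TB(95,120),.114),atz(s,SB(172,266),.114),tri(s,SB(172,266),t,TB(95,120)))
print("yel",atz(t,TB(192,141),.110),atz(s,SB(277,190),.110))
print("blk corners",[atz(t,TB(*q),.06).round(4) for q in((72,47),(383,117),(353,245),(42,177))])
print([atz(s,SB(*q),.06).round(4) for q in((33,371),(178,485),(509,205))])
print("saucer",atz(t,TB(695,150),.043));print("spray",atd(t,T(449,514)), atz(t,T(449,514),.12), atz(s,S(632,400),0.0), atz(s,S(645,240),.12))
```

```text
chest [ 0.63120633 -0.02892918 -0.06783475] -3.886644700926964
[[0.1, 0.5], [-0.4, -0.0], [-0.6, 1.6], [-1.0, -0.6], [1.0, 2.2], [0.5, 2.8], [-0.8, 0.2], [-0.6, -1.0], [0.2, 0.1], [0.4, 0.7]]
staple [ 0.49152831 -0.01943959  0.096     ]
hinge front corner tri (array([0.53423875, 0.12955987, 0.14180053]), np.float64(0.002841694531079948)) (array([ 0.51460469, -0.171335  ,  0.139591  ]), np.float64(0.004019185617514706))
hasp (array([0.57007175, 0.01520108, 0.29683323]), np.float64(0.001526131385882297))
hasp (array([ 0.56457622, -0.06413734,  0.29393908]), np.float64(0.002470194582863393))
hasp (array([0.52485334, 0.01759438, 0.20825117]), np.float64(0.00040789802312212457))
hasp (array([ 0.51865805, -0.06277574,  0.20813789]), np.float64(0.001867994208175633))
lid corner (array([0.53816169, 0.12777636, 0.2034005 ]), np.float64(0.003991423036068268))
lid corner (array([ 0.51797626, -0.17333988,  0.20426297]), np.float64(0.0018989933377284017))
pin z.114 [0.45599289 0.40642514 0.114     ] [0.45296514 0.40891595 0.114     ] (array([0.45537092, 0.40688671, 0.11070799]), np.float64(0.0009127717300461676))
yel [0.44515544 0.35767696 0.11      ] [0.44188712 0.36003084 0.11      ]
blk corners [array([0.4983, 0.4337, 0.06  ]), array([0.4598, 0.2686, 0.06  ]), array([0.3931, 0.2832, 0.06  ]), array([0.43  , 0.4471, 0.06  ])]
[array([0.4937, 0.435 , 0.06  ]), array([0.4266, 0.4497, 0.06  ]), array([0.3888, 0.2868, 0.06  ])]
saucer [0.44183778 0.10513716 0.043     ]
spray [ 0.42166858 -0.12607277  0.1927025 ] [ 0.42508029 -0.13334386  0.12      ] [ 0.42223221 -0.13957974  0.        ] [ 0.43644663 -0.16182928  0.12      ]
```

Request:
apply_moves(slide=[[0,0,-0.175],[0,0,-0.175],[0,0,-0.175],[0,0,-0.175],[0,0,-0.175],[0,0,-0.175],[0,0,-0.175],[0,0,-0.175]], turn=[[0,0,-0.095],[0,0,-0.095],[0,0,-0.095],[0,0,-0.095],[0,0,-0.095],[0,0,-0.095],[0,0,-0.095],[0,0,-0.095]], jaw=[1,1,1,1,1,1,1,1], newtons=10)

```text
time_s: 0.9
tcp_pos: [0.2395, -0.6308, 0.3807]
eef_rot: [180.0, 0.0, -93.6]
contact_force: [-0.4, 0.4, 0.9]
gripper_width: 0.029
```

```bash
cat > nav.py <<'E'
import sys,numpy as np
from plant import r
from scipy.spatial.transform import Rotation as Ro
s=r.get_state();p=np.load("chest.npy")
def w(q):
    c,n=np.cos(p[2]),np.sin(p[2]);return np.array([p[0]+c*q[0]-n*q[1],p[1]+n*q[0]+c*q[1],q[2]])
def ch(P):
    c,n=np.cos(p[2]),np.sin(p[2]);d=np.array(P)-[p[0],p[1],0];return np.array([c*d[0]+n*d[1],-n*d[0]+c*d[1],d[2]])
R=Ro.from_euler("xyz",s["eef_rot"],degrees=True)
def go(P,yaw,pitch=0):
    Rt=Ro.from_euler("xyz",[180,pitch,yaw],degrees=True)
    print("t",s["time_s"],"tcp",s["tcp_pos"].round(4),"rot",s["eef_rot"].round(1),"F",s["contact_force"].round(1),"w",round(float(s["gripper_width"]),4),"tcp chest",ch(s["tcp_pos"]).round(4))
    print(" world target",np.round(P,4)," turn tot (scale)",((R.inv()*Rt).as_rotvec()/1.5).round(4))
    print(" slide tot (scale) in cur tool:",(R.inv().apply(P-s["tcp_pos"])/.1).round(3)," in target tool:",(Rt.inv().apply(P-s["tcp_pos"])/.1).round(3))
E
python3 -c "
from nav import *
go(w((-.085,.10,.38)),-93.9)"
```

```text
t 0.9 tcp [ 0.2395 -0.6308  0.3807] rot [180.    0.  -93.6] F [-0.4  0.4  0.9] w 0.029 tcp chest [-0.35   -0.6271  0.3807]
 world target [0.5532 0.0766 0.38  ]  turn tot (scale) [0.0003 0.0006 0.004 ]
 slide tot (scale) in cur tool: [-7.255 -2.692  0.012]  in target tool: [-7.271e+00 -2.649e+00  7.000e-03]
```

Request:
apply_moves(slide=[[-0.45,-0.168,0],[-0.45,-0.168,0],[-0.45,-0.168,0],[-0.45,-0.168,0],[-0.45,-0.168,0],[-0.45,-0.168,0],[-0.45,-0.168,0],[-0.45,-0.168,0]], turn=[[0,0,0],[0,0,0],[0,0,0],[0,0,0],[0,0,0],[0,0,0],[0,0,0],[0,0,0]], jaw=[1,1,1,1,1,1,1,1])

```text
time_s: 1.7
tcp_pos: [0.3982, -0.2791, 0.3805]
eef_rot: [-180.0, 0.0, -93.9]
contact_force: [1.2, -0.6, 0.7]
gripper_width: 0.0005
```

Request:
apply_moves(slide=[[-0.45,-0.168,0],[-0.45,-0.168,0],[-0.45,-0.168,0],[-0.45,-0.168,0],[-0.45,-0.168,0],[-0.45,-0.168,0],[-0.45,-0.168,0],[-0.2,-0.07,0]], turn=[[0,0,0],[0,0,0],[0,0,0],[0,0,0],[0,0,0],[0,0,0],[0,0,0],[0,0,0]], jaw=[1,1,1,1,1,1,1,1])

```text
time_s: 2.5
tcp_pos: [0.546, 0.0481, 0.3795]
eef_rot: [179.9, -0.0, -93.8]
contact_force: [-0.1, -0.3, 0.0]
gripper_width: 0.0005
```

```bash
python3 -c "
from nav import *
go(w((-.085,.10,.23)),-93.9)"
```

```text
t 2.5 tcp [0.546  0.0481 0.3795] rot [179.9  -0.  -93.8] F [-0.1 -0.3  0. ] w 0.0005 tcp chest [-0.0902  0.0711  0.3795]
 world target [0.5532 0.0766 0.23  ]  turn tot (scale) [ 0.0009 -0.0001  0.0016]
 slide tot (scale) in cur tool: [-0.289 -0.055  1.495]  in target tool: [-0.289 -0.052  1.495]
```

Request:
apply_moves(slide=[[-0.29,-0.05,0],[0,0,0.4],[0,0,0.4],[0,0,0.4],[0,0,0.29],[0,0,0]], turn=[[0,0,0],[0,0,0],[0,0,0],[0,0,0],[0,0,0],[0,0,0]], jaw=[1,1,1,1,1,1])

```text
time_s: 3.1
tcp_pos: [0.5496, 0.0723, 0.2273]
eef_rot: [179.6, -0.2, -93.9]
contact_force: [0.3, 0.1, 0.4]
gripper_width: 0.0007
```

Request:
apply_moves(slide=[[0,0,0.08],[0,0,0.08],[0,0,0.08],[0,0,0.08],[0,0,0.08],[0,0,0.06]], turn=[[0,0,0],[0,0,0],[0,0,0],[0,0,0],[0,0,0],[0,0,0]], jaw=[1,1,1,1,1,1])

```text
time_s: 3.7
tcp_pos: [0.5519, 0.0733, 0.1849]
eef_rot: [180.0, -0.0, -93.9]
contact_force: [-1.7, 0.6, 1.4]
gripper_width: 0.0006
```

Request:
apply_moves(slide=[[0,0,0.05],[0,0,0.05],[0,0,0.04],[0,0,0]], turn=[[0,0,0],[0,0,0],[0,0,0],[0,0,0]], jaw=[1,1,1,1])

```text
time_s: 4.1
tcp_pos: [0.5521, 0.0733, 0.1709]
eef_rot: [180.0, -0.0, -93.9]
contact_force: [0.4, 0.2, 0.3]
gripper_width: 0.0004
```

Request:
apply_moves(slide=[[0,0,0.02],[0,0,0.01],[0,0,0]], turn=[[0,0,0],[0,0,0],[0,0,0]], jaw=[1,1,1])

```text
time_s: 4.4
tcp_pos: [0.5523, 0.0734, 0.1686]
eef_rot: [-180.0, 0.0, -93.9]
contact_force: [1.0, 0.1, -1.0]
gripper_width: 0.0005
```

Run:
```python
from plant import r
from h import *
for n in("side","top"):
    c=r.capture(n); pickle.dump(c,open(f"{n}1.pkl","wb"))
crop(load("side1"),235,120,475,340,3.3,"s1.png");crop(load("top1"),240,170,400,330,3.7,"t1.png")
print(r.get_state()["contact_force"],r.get_state()["tcp_pos"])
```

```text
[-0.44308085 -0.12851254 -0.0074083 ] [0.55218766 0.07338063 0.16859747]
```

View pics/s1.png

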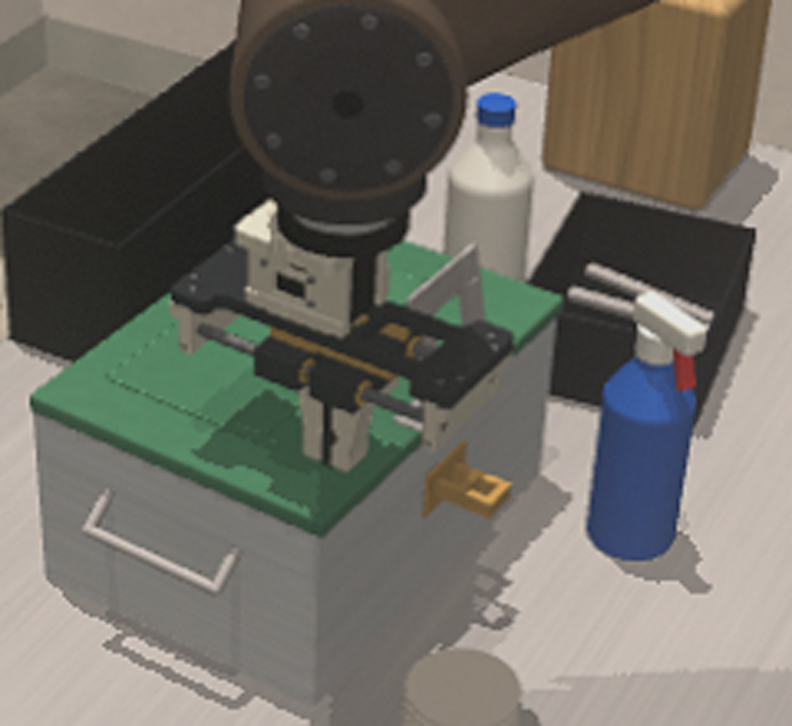

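The lid is down to almost shut: its front-left corner is at crop (320,525), with no gap visible. The hasp stands behind the gripper. I'll press until it bottoms out.

Request:
apply_moves(slide=[[0,0,0.01],[0,0,0.01],[0,0,0.01],[0,0,0]], turn=[[0,0,0],[0,0,0],[0,0,0],[0,0,0]], jaw=[1,1,1,1])

```text
time_s: 4.9
tcp_pos: [0.5522, 0.0734, 0.1681]
eef_rot: [-179.9, 0.0, -93.8]
contact_force: [-8.9, 0.9, 20.9]
gripper_width: 0.0009
```

Request:
apply_moves(slide=[[0,0,-0.3],[0,0,-0.4],[0,0,-0.45],[0,0,-0.45],[0,0,0],[0,0,0],[0,0,0],[0,0,0]], turn=[[0,0,0],[0,0,0],[0,0,0.095],[0,0,0.095],[0,0,0.095],[0,0,0.095],[0,0,0.095],[0,0,0.095]], jaw=[1,1,1,1,1,1,1,1])

```text
time_s: 5.7
tcp_pos: [0.5521, 0.0733, 0.3256]
eef_rot: [180.0, 0.0, -143.2]
contact_force: [0.2, -0.5, 0.1]
gripper_width: 0.0004
```

Run:
```python
from plant import r
from h import *
for n in("side","top"):
    c=r.capture(n); pickle.dump(c,open(f"{n}2.pkl","wb"))
crop(load("side2"),235,120,475,340,3.3,"s2.png");crop(load("top2"),240,170,400,330,3.7,"t2.png")
```

```text
(no output)
```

View pics/s2.png

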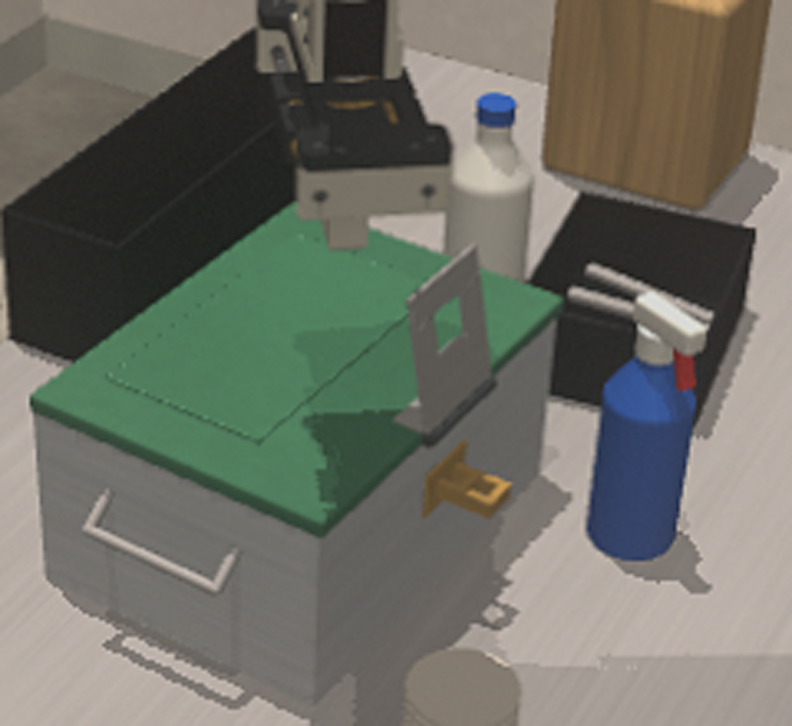

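View pics/t2.png

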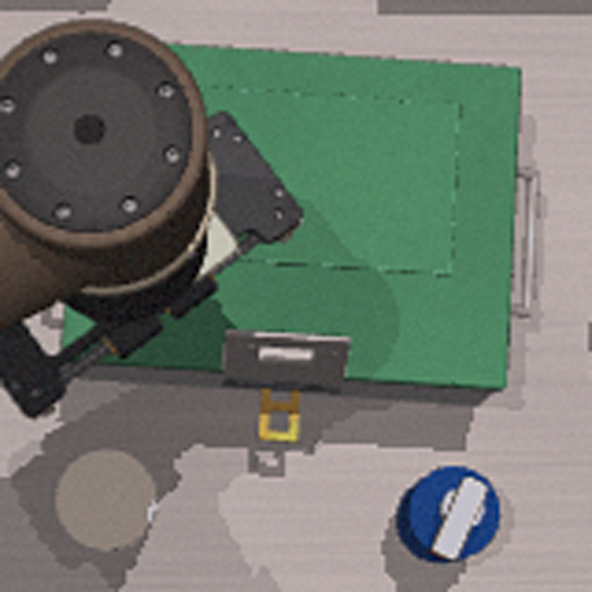

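Lid shut: its front edge is flush in both views and the hasp now stands near vertical, from crop (430,430) up to (445,270). I'll refine the box pose with the lid corners.

Run:
```python
from h import *
from scipy.optimize import least_squares
s=load("side2");t=load("top2")
S=lambda x,y:(x/3.3+235,y/3.3+120); T=lambda x,y:(x/3.7+240,y/3.7+170)
def tf(p,q):
    c,n=np.cos(p[2]),np.sin(p[2]);return np.array([p[0]+c*q[0]-n*q[1],p[1]+n*q[0]+c*q[1],q[2]])
obs=[(s,S(322,524),(-.114,.152,.154)),(s,S(562,296),(-.114,-.152,.154)),(s,S(33,400),(.112,.152,.154)),(t,T(506,388),(-.114,-.152,.154)),(t,T(521,68),(.112,-.152,.154)),
(s,S(315,700),(-.11,.15,0)),(s,S(490,516),(-.1535,.0135,.084)),(s,S(511,488),(-.1535,-.0135,.096)),(t,T(260,440),(-.1535,.0135,.096)),(t,T(298,440),(-.1535,-.0135,.096))]
for sel in("st","s","t"):
    ob=[o for o in obs if (o[0] is s and "s" in sel) or (o[0] is t and "t" in sel)]
    f=lambda p:np.concatenate([proj(c,tf(p,q))[0]-u for c,u,q in ob])
    o=least_squares(f,[.65,0,0],loss='soft_l1');print(sel,o.x,np.degrees(o.x[2]),tf(o.x,(-.14,0,.096)));print(f(o.x).reshape(-1,2).round(1).tolist())
    if sel=="st":np.save("chest.npy",o.x);P=o.x
def ch(Q):
    c,n=np.cos(P[2]),np.sin(P[2]);d=Q-np.array([P[0],P[1],0]);return np.array([c*d[0]+n*d[1],-n*d[0]+c*d[1],d[2]])
for a,b in(((408,300),(226,334)),((475,246),(350,338))):
    q,e=tri(s,S(*a),t,T(*b));print("hasp end chest",ch(q),e)
# tip check: TCP now
print(proj(s,[.5521,.0733,.3256-.014]),proj(t,[.5521,.0733,.3116]))
```

```text
st [ 0.63014637 -0.02794725 -0.06625512] -3.7961386207154835 [ 0.49045354 -0.01867832  0.096     ]
[[0.6, -0.4], [0.1, -0.5], [-2.0, -1.4], [0.5, 0.6], [-0.3, -0.3], [-0.2, 2.1], [-0.4, 0.5], [-0.3, -1.8], [-0.1, 0.5], [0.1, 1.1]]
s [ 0.62924425 -0.02757477 -0.06712073] -3.8457346456515222 [ 0.48955949 -0.01818492  0.096     ]
[[0.8, -0.1], [0.5, -0.3], [-1.8, -1.2], [-0.0, 2.3], [-0.2, 0.8], [-0.0, -1.6]]
t [ 0.6319266  -0.02834823 -0.07262958] -4.161368575336873 [ 0.49229569 -0.01818903  0.096     ]
[[0.4, 0.3], [0.1, -0.6], [-0.3, -0.2], [-0.1, 0.4]]
hasp end chest [-0.09867833  0.03993329  0.24504039] 0.0005121420927687034
hasp end chest [-0.0982216  -0.03983592  0.24371791] 0.002286271468330634
[[338.30942673 191.92527463]] [[276.63804983 249.03473298]]
```

Request:
apply_moves(slide=[[0,0,0],[0,0,0],[0,0,0],[0,0,0],[0,0,0]], turn=[[0,0,0.0945],[0,0,0.0945],[0,0,0.0945],[0,0,0.0945],[0,0,0.0945]], jaw=[1,1,1,1,1])

```text
time_s: 6.3
tcp_pos: [0.5521, 0.0733, 0.3255]
eef_rot: [-180.0, -0.0, 176.5]
contact_force: [0.3, 0.8, 1.0]
gripper_width: 0.0001
```

```bash
python3 -c "
from nav import *
go(w((-.065,.042,.229)),-183.8)"
```

```text
t 6.3 tcp [0.5521 0.0733 0.3255] rot [-180.    -0.   176.5] F [0.3 0.8 1. ] w 0.0001 tcp chest [-0.0846  0.0959  0.3255]
 world target [0.5681 0.0183 0.229 ]  turn tot (scale) [-0.    -0.     0.003]
 slide tot (scale) in cur tool: [-0.194 -0.54   0.965]  in target tool: [-0.196 -0.539  0.965]
```

Request:
apply_moves(slide=[[-0.1,-0.27,0],[-0.1,-0.27,0],[0,0,0.3],[0,0,0.35],[0,0,0.31],[0,0,0]], turn=[[0,0,0.003],[0,0,0],[0,0,0],[0,0,0],[0,0,0],[0,0,0]], jaw=[1,1,1,1,1,1])

```text
time_s: 6.9
tcp_pos: [0.5661, 0.0176, 0.2253]
eef_rot: [-179.9, -0.4, 176.4]
contact_force: [-0.3, 0.0, -0.2]
gripper_width: 0.0003
```

Request:
apply_moves(slide=[[0.1,0,0],[0.1,0,0],[0.1,0,0],[0.1,0,0],[0.1,0,0.01],[0.1,0,0.02],[0.1,0,0.03],[0,0,0]], turn=[[0,0,0],[0,0,0],[0,0,0],[0,0,0],[0,0,0],[0,0,0],[0,0,0],[0,0,0]], jaw=[1,1,1,1,1,1,1,1])

```text
time_s: 7.7
tcp_pos: [0.4971, 0.0227, 0.2232]
eef_rot: [180.0, -0.1, 176.3]
contact_force: [0.3, 1.3, 0.1]
gripper_width: 0.0006
```

Run:
```python
from plant import r
from h import *
from nav import *
go(w((-.1699,.042,.1997)),-183.8)
for n in("side",):
    c=r.capture(n); pickle.dump(c,open(f"{n}3.pkl","wb"))
crop(load("side3"),235,100,475,320,3.3,"s3.png")
```

```text
t 7.7 tcp [0.4971 0.0227 0.2232] rot [ 1.800e+02 -1.000e-01  1.763e+02] F [0.3 1.3 0.1] w 0.0006 tcp chest [-0.1361  0.0418  0.2232]
 world target [0.4634 0.0252 0.1997]  turn tot (scale) [ 0.0001 -0.0007  0.0008]
 slide tot (scale) in cur tool: [0.338 0.003 0.235]  in target tool: [0.338 0.002 0.235]
```

View pics/s3.png

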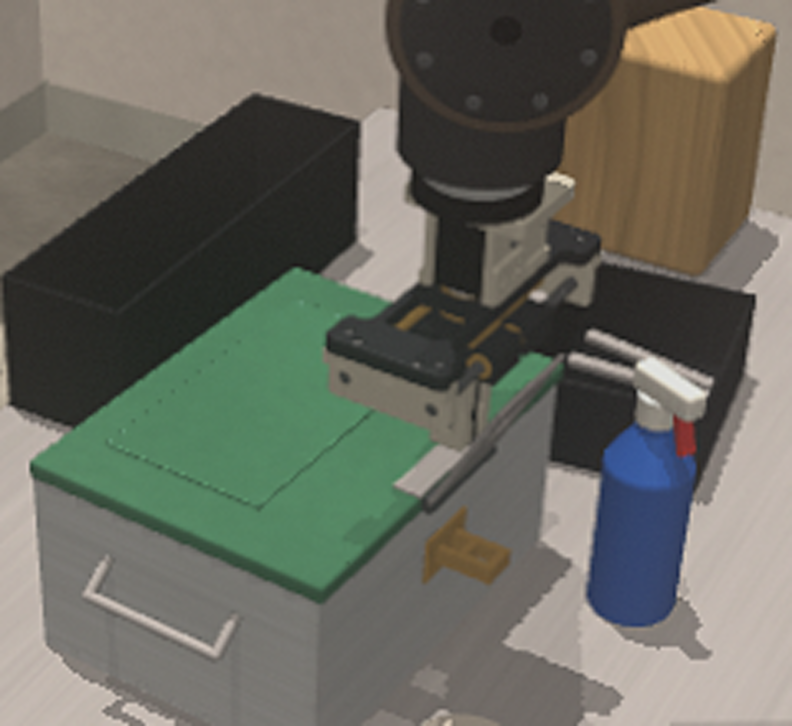

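The hasp now leans forward (edge line from crop (430,500) to (560,360)) with the fingers behind it. Next I'll continue along the arc.

Request:
apply_moves(slide=[[0.113,0,0.07],[0.113,0,0.08],[0.113,0,0.085],[0.05,0,0.1],[0.045,0,0.1],[0.035,0,0.1],[0,0,0]], turn=[[0,0,0],[0,0,0],[0,0,0],[0,0,0],[0,0,0],[0,0,0],[0,0,0]], jaw=[1,1,1,1,1,1,1])

```text
time_s: 8.45
tcp_pos: [0.4509, 0.0255, 0.1684]
eef_rot: [-179.9, -0.2, 176.2]
contact_force: [0.2, -0.2, 0.7]
gripper_width: 0.0
```

Run:
```python
from nav import *
go(w((-.195,.042,.153)),-183.8)
```

```text
t 8.45 tcp [0.4509 0.0255 0.1684] rot [-179.9   -0.2  176.2] F [ 0.2 -0.2  0.7] w 0.0 tcp chest [-0.1824  0.0414  0.1684]
 world target [0.4384 0.0269 0.153 ]  turn tot (scale) [-0.0008 -0.0018  0.0004]
 slide tot (scale) in cur tool: [0.126 0.006 0.155]  in target tool: [0.126 0.006 0.154]
```

Request:
apply_moves(slide=[[0.06,0,0.08],[0.06,0,0.1],[0,0,0.1],[-0.05,0,0.11],[0,0,0],[0,0,0],[0,0,0],[0,0,0]], turn=[[0,0,0],[0,0,0],[0,0,0],[0,0,0],[0,-0.097,0],[0,-0.097,0],[0,-0.097,0],[0,0,0]], jaw=[1,1,1,1,1,1,1,1])

```text
time_s: 9.25
tcp_pos: [0.4685, 0.024, 0.1604]
eef_rot: [179.7, 21.4, 176.2]
contact_force: [-0.4, -0.7, -0.7]
gripper_width: 0.0007
```

Run:
```python
from h import *
from nav import *
go(w((-.1617,.042,.110)),176.2)
for q in((-.1777,.042,.1143),(-.1617,.042,.110),(-.1345,.042,.109)): print((R.inv().apply(w(q)-s["tcp_pos"])/.1).round(3))
for n in("side",):
    c=r.capture(n); pickle.dump(c,open(f"{n}4.pkl","wb"))
crop(load("side4"),235,100,475,320,3.3,"s4.png")
```

```text
t 9.25 tcp [0.4685 0.024  0.1604] rot [179.7  21.4 176.2] F [-0.4 -0.7 -0.7] w 0.0007 tcp chest [-0.1648  0.0411  0.1604]
 world target [0.4716 0.0247 0.11  ]  turn tot (scale) [0.0033 0.2488 0.0011]
 slide tot (scale) in cur tool: [0.155 0.006 0.48 ]  in target tool: [-0.031  0.009  0.504]
[0.288 0.007 0.382]
[0.155 0.006 0.48 ]
[-0.094  0.005  0.589]
```

View pics/s4.png

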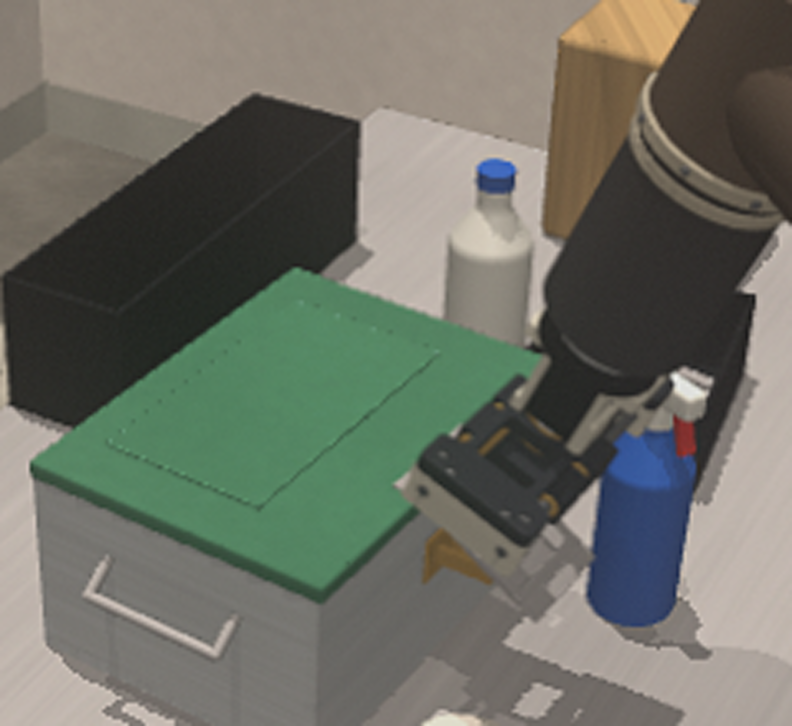

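The tilted pose near the base was out of reach, so the arm ended 20 mm higher. The hasp hangs outward past horizontal, its end near crop (540,610). I'll keep the 21° tilt and press down and in.

Request:
apply_moves(slide=[[0.04,0,0.12],[0.04,0,0.12],[0.04,0,0.12],[0.035,0,0.12],[0,0,0]], turn=[[0,0,0],[0,0,0],[0,0,0],[0,0,0],[0,0,0]], jaw=[1,1,1,1,1])

```text
time_s: 9.8
tcp_pos: [0.4775, 0.0175, 0.1202]
eef_rot: [179.8, 18.6, 176.1]
contact_force: [-0.7, -0.2, -0.0]
gripper_width: 0.0007
```

Run:
```python
from h import *
from nav import *
go(w((-.1617,.042,.110)),176.2)
print(s["joints"].round(1))
for q in((-.1617,.042,.110),(-.1345,.042,.109)): print((R.inv().apply(w(q)-s["tcp_pos"])/.1).round(3))
```

```text
t 9.8 tcp [0.4775 0.0175 0.1202] rot [179.8  18.6 176.1] F [-0.7 -0.2 -0. ] w 0.0007 tcp chest [-0.1553  0.0353  0.1202]
 world target [0.4716 0.0247 0.11  ]  turn tot (scale) [ 0.0026  0.2163 -0.001 ]
 slide tot (scale) in cur tool: [0.093 0.067 0.077]  in target tool: [0.064 0.067 0.102]
[  30.7   -1.2  -58.2   31.2  -20.1 -152.8]
[0.093 0.067 0.077]
[-0.162  0.067  0.173]
```

Request:
apply_moves(slide=[[0,0.067,0],[-0.03,0,0.035],[-0.04,0,0.035],[-0.04,0,0.03],[-0.04,0,0.03],[0,0,0]], turn=[[0,0.065,0],[0,0,0],[0,0,0],[0,0,0],[0,0,0],[0,0,0]], jaw=[1,1,1,1,1,1])

```text
time_s: 10.4
tcp_pos: [0.4984, 0.0182, 0.1144]
eef_rot: [-180.0, 14.7, 176.0]
contact_force: [-0.7, 0.1, 0.2]
gripper_width: 0.0006
```

Run:
```python
from h import *
from nav import *
print(s["joints"].round(1))
go(w((-.1324,.042,.1115)),176.2)
print((R.inv().apply(w((-.1324,.042,.1115))-s["tcp_pos"])/.1).round(3))
for n in("side","top"):
    c=r.capture(n); pickle.dump(c,open(f"{n}5.pkl","wb"))
crop(load("side5"),235,100,475,320,3.3,"s5.png")
```

```text
[  30.     3.4  -49.7   19.1  -25.9 -140.4]
t 10.4 tcp [0.4984 0.0182 0.1144] rot [-180.    14.7  176. ] F [-0.7  0.1  0.2] w 0.0006 tcp chest [-0.1345  0.0373  0.1144]
 world target [0.5008 0.0227 0.1115]  turn tot (scale) [-0.0008  0.1714 -0.0024]
 slide tot (scale) in cur tool: [-0.013  0.047  0.033]  in target tool: [-0.021  0.047  0.029]
[-0.013  0.047  0.033]
```

View pics/s5.png

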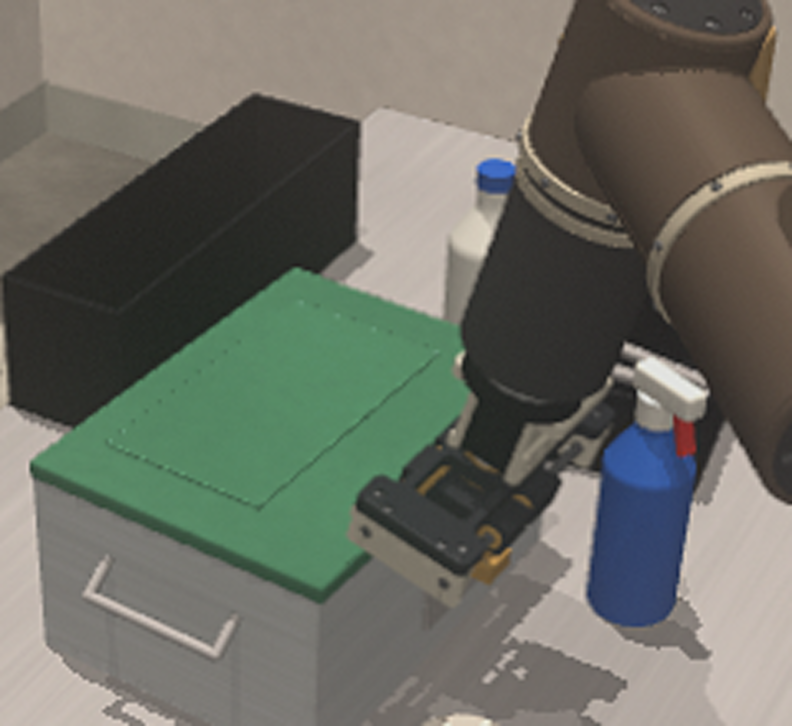

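Request:
apply_moves(slide=[[0,0.045,0.01],[-0.02,0,0.01],[-0.02,0,0.01],[0,0,0]], turn=[[0,0,0],[0,0,0],[0,0,0],[0,0,0]], jaw=[1,1,1,1])

```text
time_s: 10.9
tcp_pos: [0.5019, 0.0226, 0.1124]
eef_rot: [-180.0, 14.6, 176.0]
contact_force: [-15.3, 6.3, 11.5]
gripper_width: 0.0004
```

Request:
apply_moves(slide=[[-0.02,0,0.005],[-0.02,0,0.005],[0,0,0]], turn=[[0,0,0],[0,0,0],[0,0,0]], jaw=[1,1,1])

```text
time_s: 11.2
tcp_pos: [0.503, 0.022, 0.1119]
eef_rot: [-179.9, 14.4, 175.9]
contact_force: [-48.1, 23.2, 34.1]
gripper_width: 0.0006
```

Run:
```python
from nav import *
go(w((-.1324,.042,.1115)),176.2)
```

```text
t 11.2 tcp [0.503  0.022  0.1119] rot [-179.9   14.4  175.9] F [-48.1  23.2  34.1] w 0.0006 tcp chest [-0.1302  0.0414  0.1119]
 world target [0.5008 0.0227 0.1115]  turn tot (scale) [-0.0011  0.168  -0.0032]
 slide tot (scale) in cur tool: [ 0.022  0.006 -0.002]  in target tool: [0.022 0.006 0.004]
```

Request:
apply_moves(slide=[[0.05,0,0],[0.2,0,-0.1],[0.2,0,-0.3],[0,0,-0.45],[0,0,-0.45],[0,0,-0.4],[0,0,0]], turn=[[0,0,0],[0,0,0],[0,0,0],[0,0.055,0],[0,0.055,0],[0,0.055,0],[0,0,0]], jaw=[1,1,1,1,1,1,1])

```text
time_s: 11.9
tcp_pos: [0.4362, 0.0285, 0.2691]
eef_rot: [179.9, 1.5, 175.9]
contact_force: [0.3, 0.7, -1.1]
gripper_width: 0.0007
```

Run:
```python
from h import *
from nav import *
print(s["joints"].round(1))
go(np.array([.4545,.4077,.3]),-103)
for n in("side","top"):
    c=r.capture(n); pickle.dump(c,open(f"{n}6.pkl","wb"))
crop(load("side6"),235,100,475,320,3.3,"s6.png")
crop(load("top6"),240,170,400,330,3.7,"t6.png")
```

```text
[  30.5   -4.9  -26.1    0.8  -67.5 -124.9]
t 11.9 tcp [0.4362 0.0285 0.2691] rot [179.9   1.5 175.9] F [ 0.3  0.7 -1.1] w 0.0007 tcp chest [-0.1973  0.0435  0.2691]
 world target [0.4545 0.4077 0.3   ]  turn tot (scale) [-0.0115  0.0154 -0.9437]
 slide tot (scale) in cur tool: [ 0.081  3.796 -0.304]  in target tool: [-3.736  0.675 -0.309]
```

View pics/s6.png

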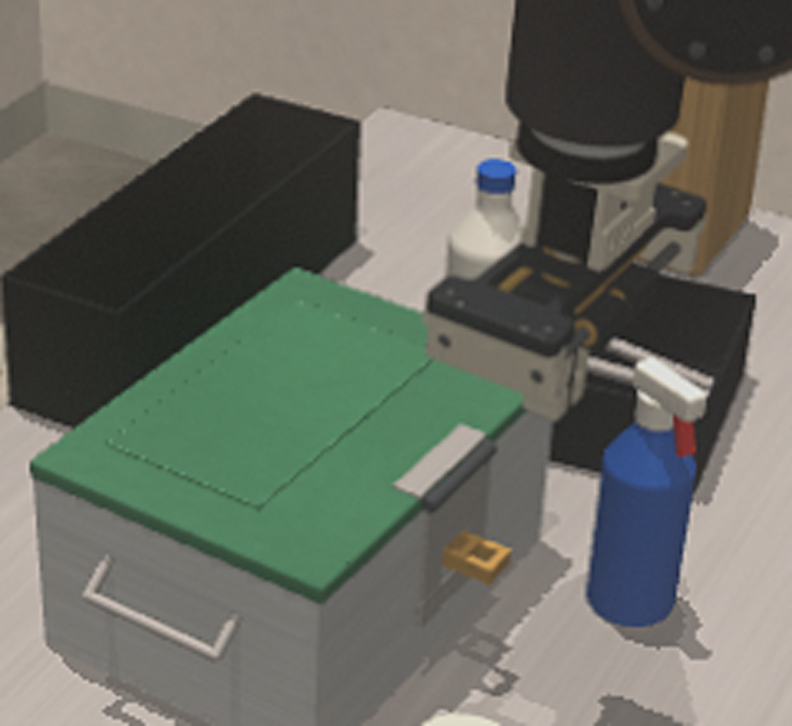

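View pics/t6.png

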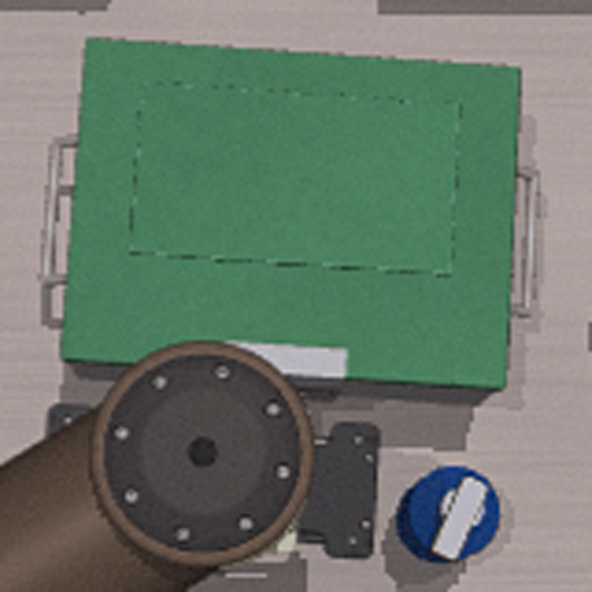

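The hasp lies flat and the brass staple pokes through its slot at side crop (480,555). The bottle hasn't moved. Now for the pin.

Request:
apply_moves(slide=[[0,0,-0.05],[0,0,-0.05],[0,0,-0.05],[0,0,-0.05],[0,0,-0.05],[0,0,-0.05],[0,0,0],[0,0,0]], turn=[[0,0.013,-0.0944],[0,0,-0.0944],[0,0,-0.0944],[0,0,-0.0944],[0,0,-0.0944],[0,0,-0.0944],[0,0,-0.0944],[0,0,-0.0944]], jaw=[1,1,1,1,1,1,1,1])

```text
time_s: 12.8
tcp_pos: [0.4313, 0.0268, 0.2914]
eef_rot: [-179.9, -0.3, -118.9]
contact_force: [-0.5, 0.5, -0.4]
gripper_width: 0.0001
```

Request:
apply_moves(slide=[[0,0,0],[0,0,0],[-0.45,0.08,0],[-0.45,0.08,0],[-0.45,0.08,0],[-0.45,0.08,0],[-0.45,0.08,0],[-0.45,0.08,0]], turn=[[0,0,-0.0944],[0,0,-0.0944],[0,0,0],[0,0,0],[0,0,0],[0,0,0],[0,0,0],[0,0,0]], jaw=[0,0,0,0,0,0,0,0])

```text
time_s: 13.6
tcp_pos: [0.4452, 0.3023, 0.2903]
eef_rot: [-179.9, -0.3, -103.0]
contact_force: [-0.1, -0.1, -0.2]
gripper_width: 0.059
```

Run:
```python
from nav import *
go(np.array([.4545,.4077,.2]),-103.1)
```

```text
t 13.6 tcp [0.4452 0.3023 0.2903] rot [-179.9   -0.3 -103. ] F [-0.1 -0.1 -0.2] w 0.059 tcp chest [-0.2064  0.3173  0.2903]
 world target [0.4545 0.4077 0.2   ]  turn tot (scale) [-0.0006 -0.0034  0.0012]
 slide tot (scale) in cur tool: [-1.053  0.147  0.898]  in target tool: [-1.048  0.148  0.903]
```

Request:
apply_moves(slide=[[-0.35,0.05,0],[-0.35,0.05,0],[-0.34,0.047,0],[0,0,0.4],[0,0,0.4],[0,0,0]], turn=[[0,-0.003,0],[0,0,0],[0,0,0],[0,0,0],[0,0,0],[0,0,0]], jaw=[0,0,0,0,0,0])

```text
time_s: 14.2
tcp_pos: [0.4523, 0.4026, 0.2045]
eef_rot: [179.8, -0.6, -103.0]
contact_force: [-0.4, -0.7, -1.3]
gripper_width: 0.0877
```

Run:
```python
from h import *
from nav import *
go(np.array([.4545,.4077,.095]),-103.1)
for n in("side","top"):
    c=r.capture(n); pickle.dump(c,open(f"{n}7.pkl","wb"))
crop(load("side7"),225,290,405,470,3.3,"s7.png")
```

```text
t 14.2 tcp [0.4523 0.4026 0.2045] rot [ 179.8   -0.6 -103. ] F [-0.4 -0.7 -1.3] w 0.0877 tcp chest [-0.206   0.4178  0.2045]
 world target [0.4545 0.4077 0.095 ]  turn tot (scale) [ 0.0026 -0.0067  0.0007]
 slide tot (scale) in cur tool: [-0.066 -0.015  1.094]  in target tool: [-0.055 -0.01   1.095]
```

View pics/s7.png

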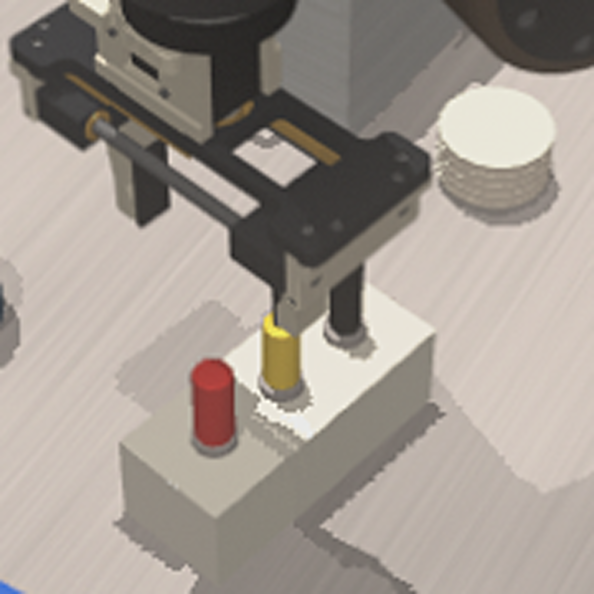

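The red pin at crop (213,405) stands clear below the open fingers. Descending.

Request:
apply_moves(slide=[[-0.055,-0.01,0],[0,0,0.35],[0,0,0.35],[0,0,0.25],[0,0,0.15],[0,0,0],[0,0,0]], turn=[[0.002,-0.006,0],[0,0,0],[0,0,0],[0,0,0],[0,0,0],[0,0,0],[0,0,0]], jaw=[0,0,0,0,0,0,0])

```text
time_s: 15.0
tcp_pos: [0.4591, 0.4128, 0.1038]
eef_rot: [-179.7, 0.7, -103.0]
contact_force: [0.5, 0.6, 0.7]
gripper_width: 0.0876
```

Run:
```python
from h import *
from nav import *
go(np.array([.4545,.4077,.093]),-103.1)
for n in("side","top"):
    c=r.capture(n); pickle.dump(c,open(f"{n}8.pkl","wb"))
crop(load("side8"),225,290,405,470,3.3,"s8.png")
```

```text
t 15.0 tcp [0.4591 0.4128 0.1038] rot [-179.7    0.7 -103. ] F [0.5 0.6 0.7] w 0.0876 tcp chest [-0.1998  0.4285  0.1038]
 world target [0.4545 0.4077 0.093 ]  turn tot (scale) [-0.0037  0.0084  0.0012]
 slide tot (scale) in cur tool: [0.062 0.034 0.107]  in target tool: [0.06  0.033 0.108]
```

View pics/s8.png

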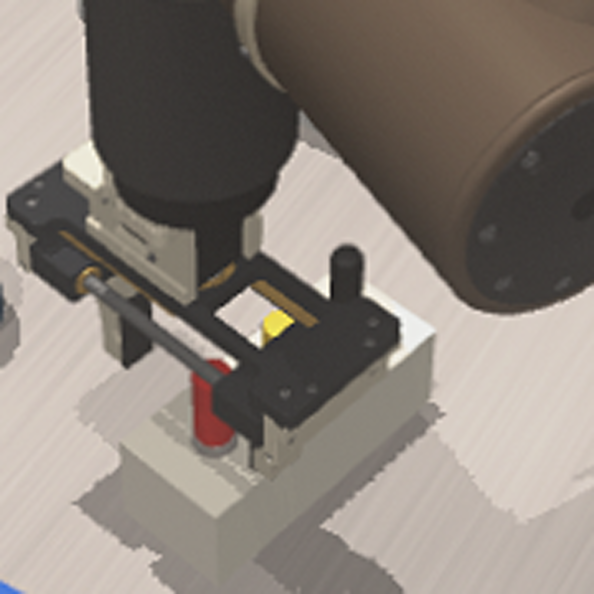

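Request:
apply_moves(slide=[[0.06,0.033,0],[0,0,0.05],[0,0,0.05],[0,0,0],[0,0,0]], turn=[[-0.003,0.0085,0],[0,0,0],[0,0,0],[0,0,0],[0,0,0]], jaw=[0,0,0,0,0])

```text
time_s: 15.6
tcp_pos: [0.4536, 0.4065, 0.0914]
eef_rot: [180.0, -0.2, -103.0]
contact_force: [-0.4, 0.4, -0.0]
gripper_width: 0.0872
```

Run:
```python
from h import *
from nav import *
go(np.array([.4545,.4077,.093]),-103.1)
for n in("side","top"):
    c=r.capture(n); pickle.dump(c,open(f"{n}9.pkl","wb"))
crop(load("side9"),225,290,405,470,3.3,"s9.png")
```

```text
t 15.6 tcp [0.4536 0.4065 0.0914] rot [ 180.    -0.2 -103. ] F [-0.4  0.4 -0. ] w 0.0872 tcp chest [-0.2049  0.4218  0.0914]
 world target [0.4545 0.4077 0.093 ]  turn tot (scale) [ 0.0003 -0.0023  0.001 ]
 slide tot (scale) in cur tool: [-0.014 -0.006 -0.016]  in target tool: [-0.014 -0.006 -0.016]
```

View pics/s9.png

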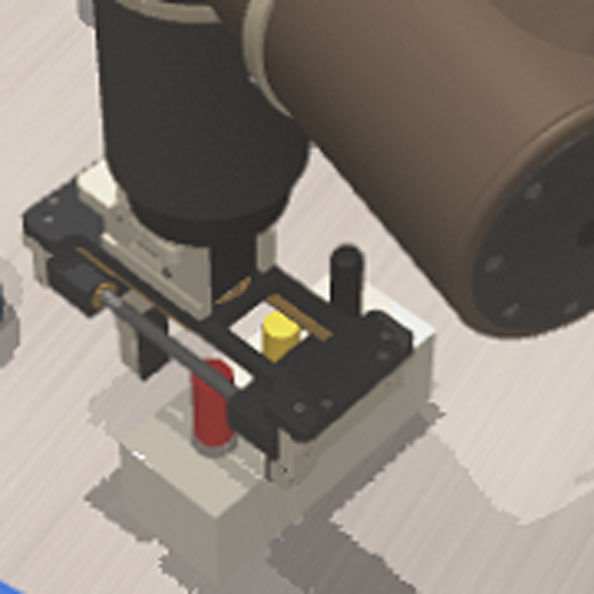

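The pin at crop (213,405) sits between the finger tips at (145,370) and (285,470). Closing.

Request:
apply_moves(slide=[[0,0,0],[0,0,0],[0,0,0],[0,0,0],[0,0,0],[0,0,0],[0,0,0],[0,0,0]], turn=[[0,0,0],[0,0,0],[0,0,0],[0,0,0],[0,0,0],[0,0,0],[0,0,0],[0,0,0]], jaw=[1,1,1,1,1,1,1,1], newtons=25)

```text
time_s: 16.5
tcp_pos: [0.4536, 0.4066, 0.0918]
eef_rot: [180.0, -0.2, -103.0]
contact_force: [0.8, 1.3, -1.0]
gripper_width: 0.0292
```

Run:
```python
from nav import *
go(np.array([.4545,.4077,.093]),-103.1)
```

```text
t 16.5 tcp [0.4536 0.4066 0.0918] rot [ 180.    -0.2 -103. ] F [ 0.8  1.3 -1. ] w 0.0292 tcp chest [-0.2049  0.4219  0.0918]
 world target [0.4545 0.4077 0.093 ]  turn tot (scale) [ 0.0002 -0.0018  0.0009]
 slide tot (scale) in cur tool: [-0.012 -0.006 -0.012]  in target tool: [-0.012 -0.006 -0.012]
```

Request:
apply_moves(slide=[[0,0,0],[0,0,0],[0,0,0]], turn=[[0,0,0],[0,0,0],[0,0,0]], jaw=[1,1,1])

```text
time_s: 16.8
tcp_pos: [0.4537, 0.4066, 0.0917]
eef_rot: [180.0, -0.2, -103.0]
contact_force: [0.2, 0.4, -0.6]
gripper_width: 0.0214
```

Request:
apply_moves(slide=[[0,0,-0.1],[0,0,-0.2],[0,0,-0.3],[0,0,-0.3],[0,0,-0.4],[0,0,-0.4],[0,0,-0.4],[0,0,0]], turn=[[0,0,0],[0,0,0],[0,0,0],[0,0,0],[0,0,0],[0,0,0],[0,0,0],[0,0,0]], jaw=[1,1,1,1,1,1,1,1])

```text
time_s: 17.6
tcp_pos: [0.4556, 0.4087, 0.3093]
eef_rot: [-179.7, 0.4, -103.0]
contact_force: [0.1, 0.1, -1.0]
gripper_width: 0.0216
```

Run:
```python
from h import *
from nav import *
go(np.array([.4905,-.0185,.30]),-180)
for n in("side","top"):
    c=r.capture(n); pickle.dump(c,open(f"{n}10.pkl","wb"))
crop(load("side10"),205,210,405,450,2.5,"s10.png")
```

```text
t 17.6 tcp [0.4556 0.4087 0.3093] rot [-179.7    0.4 -103. ] F [ 0.1  0.1 -1. ] w 0.0216 tcp chest [-0.203   0.4241  0.3093]
 world target [ 0.4905 -0.0185  0.3   ]  turn tot (scale) [3.000e-04 5.900e-03 8.961e-01]
 slide tot (scale) in cur tool: [ 4.085 -1.299  0.072]  in target tool: [-0.349 -4.272  0.093]
```

View pics/s10.png

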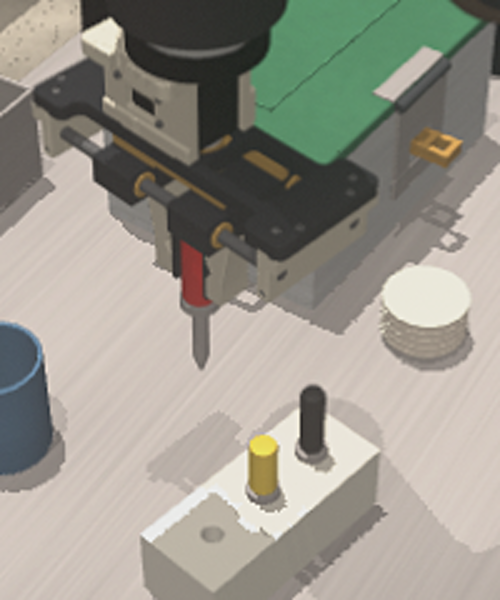

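The pin is held upright (crop (197,275), tip at (202,368)), with both neighbours undisturbed. I'll rotate and carry it.

Request:
apply_moves(slide=[[0,0,0],[0,0,0],[0,0,0],[0,0,0],[0,0,0],[0,0,0],[0,0,0],[0,0,0]], turn=[[0,0,0.088],[0,0,0.088],[0,0,0.088],[0,0,0.088],[0,0,0.088],[0,0,0.088],[0,0,0.088],[0,0,0.088]], jaw=[1,1,1,1,1,1,1,1])

```text
time_s: 18.5
tcp_pos: [0.4532, 0.4066, 0.3001]
eef_rot: [-179.8, -0.2, -163.8]
contact_force: [0.4, 1.3, -0.6]
gripper_width: 0.0214
```

Request:
apply_moves(slide=[[0,0,0],[0,0,0],[-0.03,-0.4,0],[-0.04,-0.4,0],[-0.04,-0.4,0],[-0.04,-0.4,0],[-0.04,-0.4,0],[-0.04,-0.4,0]], turn=[[0,0,0.088],[0,0,0.088],[0,0,0],[0,0,0],[0,0,0],[0,0,0],[0,0,0],[0,0,0]], jaw=[1,1,1,1,1,1,1,1])

```text
time_s: 19.3
tcp_pos: [0.4816, 0.1658, 0.3011]
eef_rot: [-179.8, -0.2, -178.6]
contact_force: [0.5, -0.0, -0.2]
gripper_width: 0.0214
```

Run:
```python
from h import *
from nav import *
go(np.array([.4905,-.0185,.20]),-179)
t=load("top6");T=lambda x,y:(x/3.7+240,y/3.7+170)
for q in((440,555),(430,548),(480,480),(488,487),(460,515)): print(atd(t,T(*q)).round(4))
# spray max z map by depth
us,vs=np.meshgrid(np.arange(345,382),np.arange(292,326))
P=np.array([atd(t,(u,v)) for u,v in zip(us.ravel(),vs.ravel())])
for z0 in(.1,.14,.16,.175): 
    m=P[:,2]>z0;print(z0,P[m].min(0).round(3),P[m].max(0).round(3))
```

```text
t 19.3 tcp [0.4816 0.1658 0.3011] rot [-179.8   -0.2 -178.6] F [ 0.5 -0.  -0.2] w 0.0214 tcp chest [-0.161   0.1835  0.3011]
 world target [ 0.4905 -0.0185  0.2   ]  turn tot (scale) [-0.0026 -0.0021  0.0042]
 slide tot (scale) in cur tool: [-0.048 -1.841  1.018]  in target tool: [-0.057 -1.844  1.011]
[ 0.3953 -0.1201  0.1873]
[ 0.4013 -0.1175  0.1449]
[ 0.4435 -0.1469  0.1938]
[ 0.4433 -0.1609  0.1184]
[ 0.4209 -0.1332  0.1932]
0.1 [ 0.354 -0.166  0.102] [0.458 0.018 1.633]
0.14 [ 0.354 -0.153  0.14 ] [0.446 0.018 1.633]
0.16 [ 0.354 -0.15   0.166] [0.446 0.018 1.633]
0.175 [ 0.354 -0.15   0.175] [0.446 0.018 1.633]
```

Request:
apply_moves(slide=[[-0.01,-0.35,0],[-0.01,-0.4,0],[-0.01,-0.4,0],[-0.01,-0.35,0],[-0.01,-0.34,0],[0,0,0.3],[0,0,0.3],[0,0,0]], turn=[[0,0,0],[0,0,0],[0,0,0],[0,0,0],[0,0,0],[0,0,0],[0,0,0],[0,0,0]], jaw=[1,1,1,1,1,1,1,1])

```text
time_s: 20.1
tcp_pos: [0.4885, -0.0172, 0.2382]
eef_rot: [-179.8, -0.6, -178.7]
contact_force: [-0.8, -0.1, -0.2]
gripper_width: 0.0216
```

Request:
apply_moves(slide=[[0,0,0],[0,0,0]], turn=[[0,0,0],[0,0,0]], jaw=[1,1])

```text
time_s: 20.3
tcp_pos: [0.4925, -0.0159, 0.2441]
eef_rot: [-179.8, 0.0, -178.6]
contact_force: [0.3, 0.8, -0.1]
gripper_width: 0.0215
```

Run:
```python
from h import *
from nav import *
go(np.array([.4905,-.0185,.20]),-179)
for n in("side","top"):
    c=r.capture(n); pickle.dump(c,open(f"{n}11.pkl","wb"))
crop(load("side11"),320,170,450,300,6,"s11.png")
crop(load("top11"),240,230,400,330,5,"t11.png")
```

```text
t 20.3 tcp [ 0.4925 -0.0159  0.2441] rot [-179.8    0.  -178.6] F [ 0.3  0.8 -0.1] w 0.0215 tcp chest [-0.1382  0.0029  0.2441]
 world target [ 0.4905 -0.0185  0.2   ]  turn tot (scale) [-0.0018  0.0002  0.0046]
 slide tot (scale) in cur tool: [ 0.021 -0.024  0.441]  in target tool: [ 0.02  -0.025  0.441]
```

View pics/s11.png

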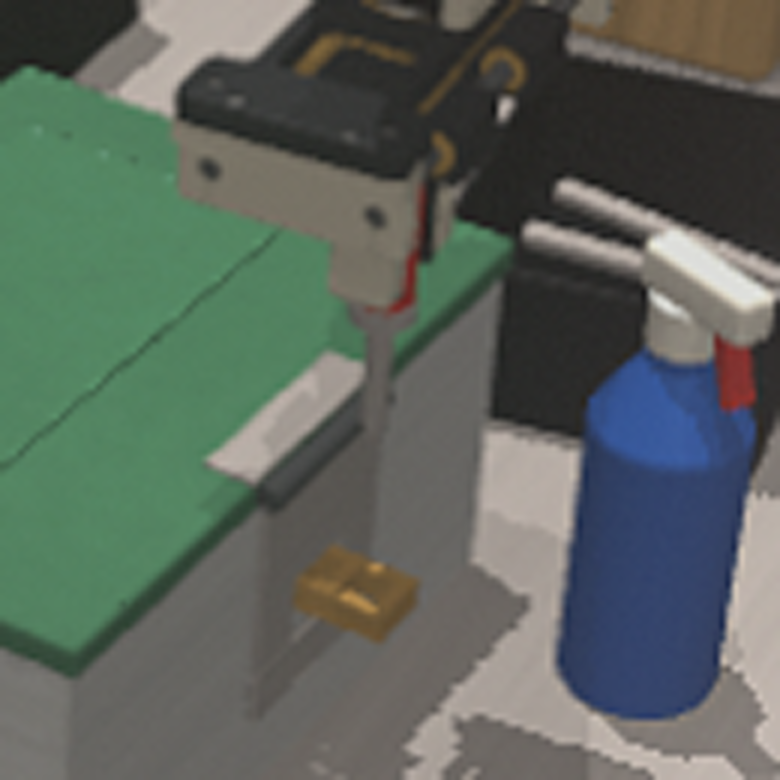

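View pics/t11.png

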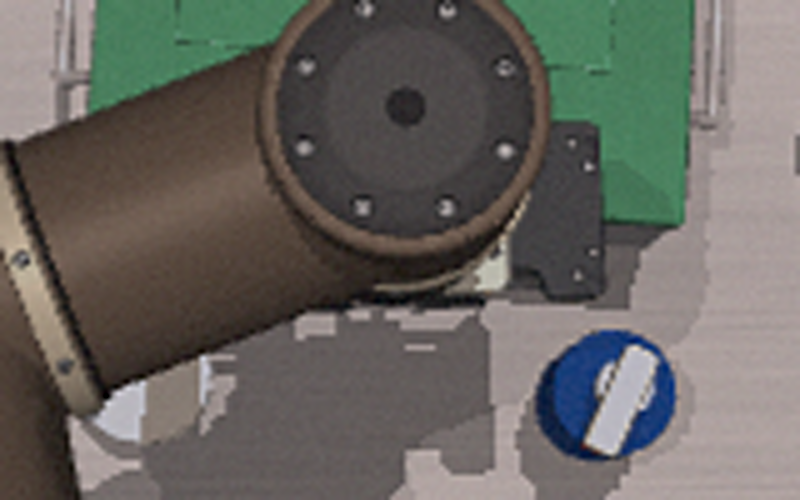

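Run:
```python
from h import *
crop(load("side6"),362,250,398,286,18,"s6b.png")
crop(load("side11"),370,205,400,275,9,"s11b.png")
p=np.load("chest.npy")
def tf(q):
    c,n=np.cos(p[2]),np.sin(p[2]);return np.array([p[0]+c*q[0]-n*q[1],p[1]+n*q[0]+c*q[1],q[2]])
s=load("side6")
u=proj(s,[tf((-.14,0,.096)),tf((-.1475,.0075,.096)),tf((-.1475,-.0075,.096)),tf((-.1325,-.0075,.096)),tf((-.1325,.0075,.096)),tf((-.1535,.0135,.096)),tf((-.1535,-.0135,.096))])
print(((u-[362,250])*18).round(0).tolist())
print((proj(s,[[.4925,-.0159,.157],[.4925,-.0159,.212]])-[370,205])*9)
```

```text
[[343.0, 306.0], [367.0, 361.0], [428.0, 297.0], [319.0, 253.0], [257.0, 316.0], [386.0, 404.0], [496.0, 289.0]]
[[104.86214916 354.45281593]
 [121.96408497 157.55392449]]
```

View pics/s6b.png

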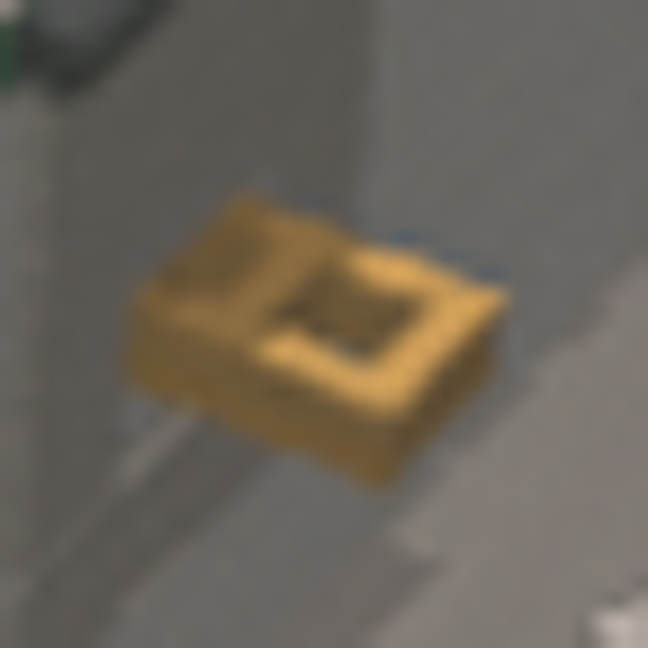

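View pics/s11b.png

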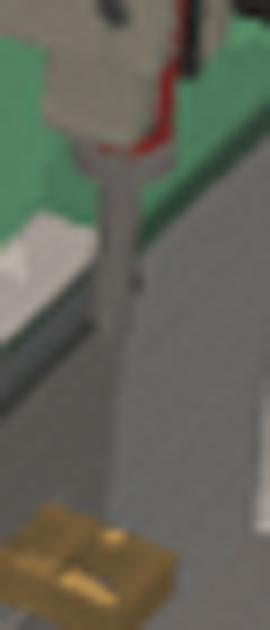

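Run:
```python
from h import *
s=load("side6")
print("hole side",atz(s,(362+350/18,250+312/18),.096))
for q in((367,358),(420,300),(345,258),(275,325)): print(atz(s,(362+q[0]/18,250+q[1]/18),.096).round(4))
t=load("top2");crop(t,302,268,330,296,20,"t2b.png")
p=np.load("chest.npy")
def tf(q):
    c,n=np.cos(p[2]),np.sin(p[2]);return np.array([p[0]+c*q[0]-n*q[1],p[1]+n*q[0]+c*q[1],q[2]])
print(((proj(t,[tf((-.14,0,.096)),tf((-.1535,.0135,.096)),tf((-.1535,-.0135,.096))])-[302,268])*20).round())
```

```text
hole side [ 0.48924398 -0.01815442  0.096     ]
[ 0.4837 -0.0112  0.096 ]
[ 0.483  -0.0246  0.096 ]
[ 0.4943 -0.0274  0.096 ]
[ 0.4959 -0.0113  0.096 ]
[[274. 331.]
 [164. 429.]
 [372. 441.]]
```

View pics/t2b.png

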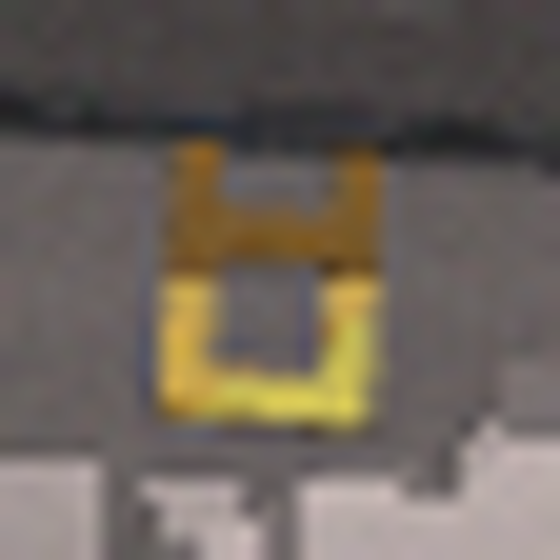

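Request:
apply_moves(slide=[[0.025,-0.02,0],[0,0,0.2],[0,0,0.2],[0,0,0.12],[0,0,0],[0,0,0],[0,0,0]], turn=[[0,0,0],[0,0,0],[0,0,0],[0,0,0],[0,0,0],[0,0,0],[0,0,0]], jaw=[1,1,1,1,1,1,1])

```text
time_s: 21.1
tcp_pos: [0.4899, -0.0183, 0.1919]
eef_rot: [-179.9, 0.0, -178.6]
contact_force: [0.3, 0.3, -1.6]
gripper_width: 0.0215
```

Run:
```python
from h import *
from nav import *
go(np.array([.4902,-.018,.19]),-179)
for n in("side","top"):
    c=r.capture(n); pickle.dump(c,open(f"{n}12.pkl","wb"))
crop(load("side12"),355,205,425,295,8,"s12.png")
print((proj(load("side12"),[[.4902,-.018,.096],s["tcp_pos"]-[0,0,.087],s["tcp_pos"]-[0,0,.030]])-[355,205])*8)
```

```text
t 21.1 tcp [ 0.4899 -0.0183  0.1919] rot [-179.9    0.  -178.6] F [ 0.3  0.3 -1.6] w 0.0215 tcp chest [-0.1405  0.0004  0.1919]
 world target [ 0.4902 -0.018   0.19  ]  turn tot (scale) [-0.0016  0.0004  0.0043]
 slide tot (scale) in cur tool: [-0.003  0.003  0.019]  in target tool: [-0.003  0.003  0.019]
[[208.09866737 497.84583069]
 [211.77452663 471.50421093]
 [227.30422806 298.36956996]]
```

View pics/s12.png

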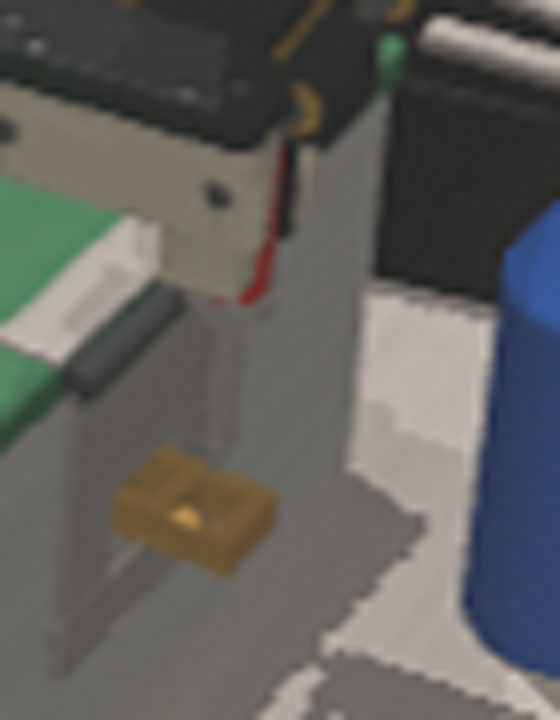

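Run:
```python
from h import *
c=load("side12");im=c["pixels"][235:280,368:398]
im=cv2.resize(im,None,fx=13,fy=13,interpolation=cv2.INTER_CUBIC)
im=np.clip((im.astype(float)-50)*2.4,0,255).astype(np.uint8)
cv2.imwrite("pics/s12b.png",im)
print((proj(c,[[.4902,-.018,.096],[.4899,-.0183,.1049],[.4899,-.0183,.158]])-[368,235])*13)
d=c["depth"];print(d[240:262,378:390].round(3))
```

```text
[[169.16033447 418.99947487]
 [175.43211252 375.97511418]
 [198.9170672  114.33809317]]
[[1.27  1.263 1.262 1.263 1.262 1.258 1.259 1.26  1.271 1.281 1.285 1.3  ]
 [1.296 1.268 1.266 1.265 1.264 1.263 1.26  1.262 1.283 1.284 1.291 1.294]
 [1.292 1.289 1.283 1.287 1.287 1.27  1.26  1.286 1.284 1.288 1.289 1.295]
 [1.291 1.29  1.286 1.287 1.289 1.287 1.291 1.288 1.285 0.    1.293 1.293]
 [1.331 1.289 1.288 1.288 1.292 1.283 1.284 1.286 1.286 1.289 1.291 1.412]
 [1.335 1.336 1.341 1.293 1.287 1.29  1.29  1.294 1.29  1.285 1.41  1.411]
 [1.332 1.336 1.344 1.302 1.302 1.304 1.301 1.307 1.399 1.405 1.409 1.413]
 [1.334 1.337 1.345 1.31  1.299 1.3   1.298 1.304 1.404 1.408 1.409 1.421]
 [1.34  1.344 1.344 1.304 1.303 1.299 1.301 1.305 1.401 1.406 0.    1.417]
 [1.34  1.349 1.35  1.307 1.304 1.298 1.302 1.307 1.411 1.41  1.423 1.422]
 [1.341 1.347 1.355 1.302 1.305 1.311 1.309 1.407 1.412 1.411 1.416 1.422]
 [1.34  1.339 1.353 1.313 1.311 1.308 1.306 1.407 1.408 1.417 1.425 1.428]
 [1.348 1.354 1.352 1.303 1.306 1.305 1.307 1.408 1.411 1.421 1.424 1.427]
 [1.351 1.352 1.354 1.309 1.307 1.312 1.312 1.406 1.416 1.424 1.426 1.433]
 [1.344 1.35  1.315 1.313 1.311 1.314 1.317 1.416 1.416 1.42  1.427 1.435]
 [1.349 1.356 1.313 1.313 1.31  1.313 1.313 1.413 1.417 1.426 1.425 1.441]
 [1.356 1.352 1.32  1.316 1.315 1.318 1.316 1.417 1.427 1.426 1.438 1.429]
 [1.354 1.359 1.319 1.318 1.317 1.314 1.316 1.413 1.425 1.427 1.433 1.437]
 [1.355 1.364 1.318 1.314 1.317 1.313 1.318 1.42  1.427 1.43  1.439 1.442]
 [1.364 1.366 1.318 1.319 1.319 1.322 1.318 1.422 1.431 1.438 1.439 1.446]
 [1.362 1.368 1.326 1.321 1.319 1.317 1.422 1.423 1.43  1.442 1.442 1.446]
 [1.365 1.365 1.376 1.324 1.325 1.326 1.424 1.43  1.437 1.431 1.442 1.447]]
```

View pics/s12b.png

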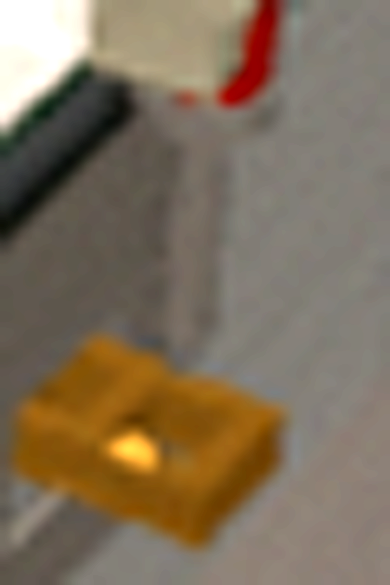

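Run:
```python
from h import *
c=load("side12");d=c["depth"];print(d[259:274,372:392].round(3))
K,R,t=cam(c)
for z in(.145,.13,.1049): 
    P=np.array([.4899,-.0183,z]);print(proj(c,P)[0].round(1),(R@P+t)[2].round(4))
# points on shaft -> world
for v in(247,248,250,252): 
    for u in (382,383): print(atd(c,(u,v)).round(4))
# staple top face pts from side6
s6=load("side6")
for q in((390,385),(470,310),(300,345),(380,270)): print("st",atd(s6,(362+q[0]/18,250+q[1]/18)).round(4))
```

```text
[[1.333 1.338 1.338 1.347 1.355 1.357 1.364 1.366 1.318 1.319 1.319 1.322
  1.318 1.422 1.431 1.438 1.439 1.446 1.451 1.461]
 [1.331 1.334 1.338 1.346 1.361 1.36  1.362 1.368 1.326 1.321 1.319 1.317
  1.422 1.423 1.43  1.442 1.442 1.446 1.454 1.46 ]
 [1.336 1.339 1.342 1.351 1.352 1.354 1.365 1.365 1.376 1.324 1.325 1.326
  1.424 1.43  1.437 1.431 1.442 1.447 1.46  1.464]
 [1.336 1.341 1.351 1.349 1.353 1.349 1.347 1.348 1.35  1.329 1.33  1.421
  1.425 1.43  1.439 1.443 1.447 1.449 1.455 1.459]
 [1.336 1.356 1.354 1.345 1.353 1.348 1.348 1.345 1.348 1.331 1.327 1.426
  1.426 1.435 1.441 1.452 1.453 1.455 1.455 1.471]
 [1.356 1.353 1.352 1.352 1.352 1.341 1.344 1.337 1.341 1.339 1.341 1.344
  1.344 1.347 1.432 1.446 1.451 1.453 1.465 1.468]
 [1.359 1.359 1.355 1.358 1.345 1.338 1.338 1.343 1.345 1.345 1.34  1.34
  1.339 1.342 1.342 1.337 1.451 1.458 1.463 1.474]
 [1.342 1.335 1.373 1.339 1.342 1.342 1.339 1.343 1.349 1.348 1.345 1.344
  1.343 1.342 1.342 1.345 1.342 1.338 1.47  1.476]
 [1.332 1.337 1.337 1.336 1.339 1.336 1.338 1.344 1.351 1.35  1.345 1.343
  1.344 1.336 1.333 1.337 1
[... 458 characters left out ...]
 1.326 1.329
  1.326 1.326 1.337 1.337 1.338 1.472 1.477 1.482]
 [1.34  1.338 1.34  1.337 0.    1.331 1.335 1.328 1.326 1.323 1.322 1.321
  1.323 1.33  1.337 1.337 1.473 1.473 1.48  1.474]
 [1.363 1.365 1.375 1.336 1.336 1.332 1.336 1.331 1.324 1.329 1.327 1.324
  1.327 1.333 1.336 1.469 1.47  1.471 1.48  1.476]]
[382.9 248.8] 1.3082
[382.3 254.5] 1.3171
[381.5 263.9] 1.332
[ 0.4898 -0.0126  0.1533]
[ 0.4882 -0.0142  0.1529]
[ 0.4903 -0.0141  0.1496]
[ 0.4872 -0.0121  0.152 ]
[ 0.4898 -0.0141  0.1446]
[ 0.4898 -0.0193  0.1413]
[ 0.4888 -0.0125  0.1408]
[ 0.4867 -0.013   0.1412]
st [ 0.4808 -0.0121  0.0924]
st [ 0.4754 -0.0218  0.0994]
st [ 0.4929 -0.0123  0.0935]
st [ 0.4897 -0.0276  0.0959]
```

The depth image puts the shaft and tip (pixels (383,247) to (381.5,263)) where the robot's own pose predicts. The hole centre lies within about 1 mm of that line. Lowering gently.

Request:
apply_moves(slide=[[0.005,0,0.03],[0,0,0.05],[0,0,0.05],[0,0,0.05],[0,0,0]], turn=[[0,0,0],[0,0,0],[0,0,0],[0,0,0],[0,0,0]], jaw=[1,1,1,1,1])

```text
time_s: 21.7
tcp_pos: [0.4882, -0.0186, 0.1718]
eef_rot: [-179.8, -0.2, -178.7]
contact_force: [-0.1, 0.1, -0.7]
gripper_width: 0.0216
```

Run:
```python
from h import *
from nav import *
go(np.array([.4893,-.018,.13]),-179)
for n in("side",):
    c=r.capture(n); pickle.dump(c,open(f"{n}13.pkl","wb"))
crop(load("side13"),355,205,425,295,8,"s13.png")
```

```text
t 21.7 tcp [ 0.4882 -0.0186  0.1718] rot [-179.8   -0.2 -178.7] F [-0.1  0.1 -0.7] w 0.0216 tcp chest [-1.423e-01 -1.000e-04  1.718e-01]
 world target [ 0.4893 -0.018   0.13  ]  turn tot (scale) [-0.002  -0.0018  0.004 ]
 slide tot (scale) in cur tool: [-0.013  0.007  0.418]  in target tool: [-0.011  0.006  0.418]
```

View pics/s13.png

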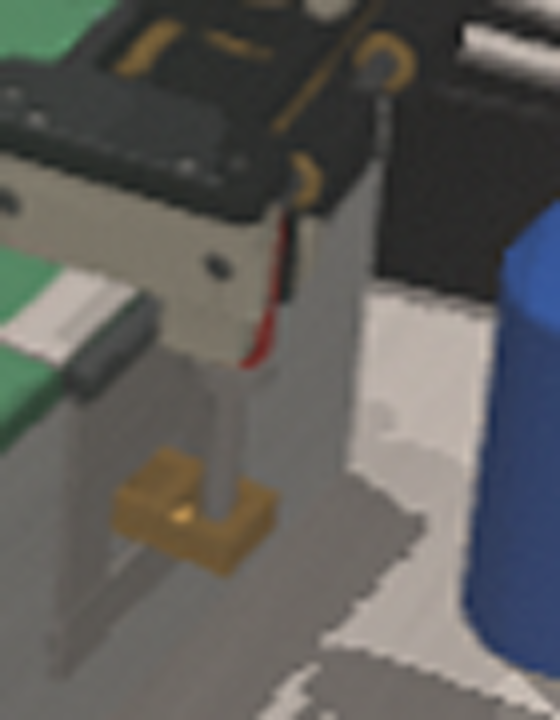

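The pin's tip is in the staple hole (crop (218,510)), sitting about 1 mm forward of centre. I'll nudge back and go down.

Request:
apply_moves(slide=[[-0.01,0,0.03],[0,0,0.08],[0,0,0.08],[0,0,0.08],[0,0,0.08],[0,0,0.04],[0,0,0]], turn=[[0,0,0],[0,0,0],[0,0,0],[0,0,0],[0,0,0],[0,0,0],[0,0,0]], jaw=[1,1,1,1,1,1,1])

```text
time_s: 22.45
tcp_pos: [0.4893, -0.0187, 0.133]
eef_rot: [-179.8, -0.1, -178.7]
contact_force: [0.3, -0.8, -0.7]
gripper_width: 0.0218
```

Run:
```python
from h import *
from nav import *
go(np.array([.4893,-.018,.128]),-179)
for n in("side",):
    c=r.capture(n); pickle.dump(c,open(f"{n}14.pkl","wb"))
crop(load("side14"),345,195,445,305,7,"s14.png")
```

```text
t 22.45 tcp [ 0.4893 -0.0187  0.133 ] rot [-1.798e+02 -1.000e-01 -1.787e+02] F [ 0.3 -0.8 -0.7] w 0.0218 tcp chest [-1.412e-01 -1.000e-04  1.330e-01]
 world target [ 0.4893 -0.018   0.128 ]  turn tot (scale) [-0.002  -0.0016  0.0041]
 slide tot (scale) in cur tool: [-0.001  0.007  0.05 ]  in target tool: [-0.     0.007  0.05 ]
```

View pics/s14.png

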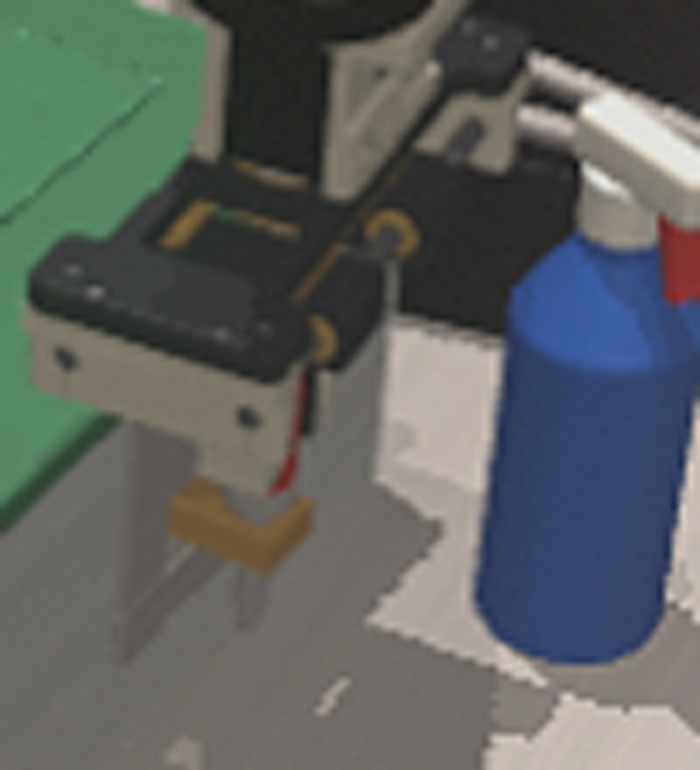

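The shaft now shows below the staple at crop (248,600) and the collar is just above it. Lowering the last few millimetres to contact.

Request:
apply_moves(slide=[[0,0,0.02],[0,0,0.015],[0,0,0.01],[0,0,0]], turn=[[0,0,0],[0,0,0],[0,0,0],[0,0,0]], jaw=[1,1,1,1])

```text
time_s: 22.9
tcp_pos: [0.4897, -0.0186, 0.1293]
eef_rot: [-179.9, -0.1, -178.7]
contact_force: [-0.5, -0.1, -0.7]
gripper_width: 0.0214
```

Request:
apply_moves(slide=[[0,0,0.01],[0,0,0.008],[0,0,0]], turn=[[0,0,0],[0,0,0],[0,0,0]], jaw=[1,1,1])

```text
time_s: 23.2
tcp_pos: [0.4898, -0.0186, 0.1277]
eef_rot: [-179.8, -0.0, -178.6]
contact_force: [-0.6, 0.5, 0.7]
gripper_width: 0.0213
```

Request:
apply_moves(slide=[[0,0,0.005],[0,0,0],[0,0,0],[0,0,0],[0,0,0]], turn=[[0,0,0],[0,0,0],[0,0,0],[0,0,0],[0,0,0]], jaw=[1,0.6,0.6,0.6,0.6])

```text
time_s: 23.7
tcp_pos: [0.4897, -0.0186, 0.127]
eef_rot: [-179.9, -0.1, -178.7]
contact_force: [0.6, 0.1, -0.4]
gripper_width: 0.0349
```

Run:
```python
from h import *
from nav import *
go(np.array([.4893,-.018,.128]),-179)
for n in("side",):
    c=r.capture(n); pickle.dump(c,open(f"{n}15.pkl","wb"))
crop(load("side15"),345,195,445,305,7,"s15.png")
```

```text
t 23.7 tcp [ 0.4897 -0.0186  0.127 ] rot [-1.799e+02 -1.000e-01 -1.787e+02] F [ 0.6  0.1 -0.4] w 0.0349 tcp chest [-1.408e-01  1.000e-04  1.270e-01]
 world target [ 0.4893 -0.018   0.128 ]  turn tot (scale) [-0.0017 -0.0007  0.0041]
 slide tot (scale) in cur tool: [ 0.004  0.006 -0.01 ]  in target tool: [ 0.004  0.006 -0.01 ]
```

View pics/s15.png

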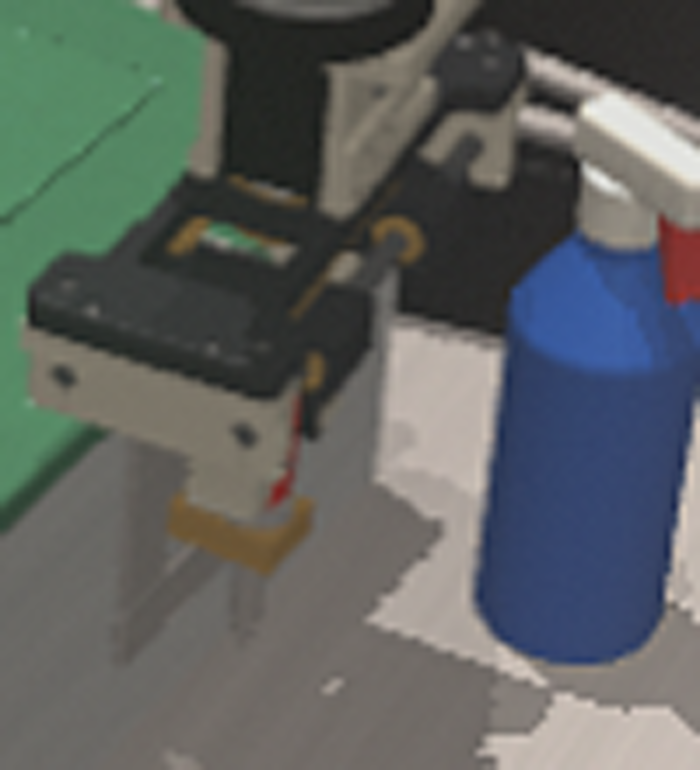

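The fingers are open around the seated handle. Rising straight up.

Request:
apply_moves(slide=[[0,0,-0.05],[0,0,-0.1],[0,0,-0.2],[0,0,-0.3],[0,0,-0.4],[0,0,-0.45],[0,0,-0.2],[0,0,0]], turn=[[0,0,0],[0,0,0],[0,0,0],[0,0,0],[0,0,0],[0,0,0],[0,0,0],[0,0,0]], jaw=[0.6,0.6,0.6,0.6,0.6,0.6,0.6,0.6])

```text
time_s: 24.55
tcp_pos: [0.4914, -0.0179, 0.3017]
eef_rot: [-179.9, 0.4, -178.6]
contact_force: [-0.7, 0.1, 0.1]
gripper_width: 0.035
```

Request:
apply_moves(slide=[[0,0.4,0],[0,0.4,0],[0,0.4,0],[0,0.4,0],[0,0.4,0],[0,0.4,0],[0,0,0]], turn=[[0,0,0],[0,0,0],[0,0,0],[0,0,0],[0,0,0],[0,0,0],[0,0,0]], jaw=[0.6,0.6,0.6,0.6,0.6,0.6,0.6])

```text
time_s: 25.25
tcp_pos: [0.4838, 0.2253, 0.2957]
eef_rot: [-179.8, -0.1, -178.5]
contact_force: [0.6, -0.5, -0.9]
gripper_width: 0.0348
```

Run:
```python
from h import *
from nav import *
go(np.array([.4893,-.018,.128]),-179)
for n in("side","top"):
    c=r.capture(n); pickle.dump(c,open(f"{n}16.pkl","wb"));cv2.imwrite(f"pics/{n}16.png",c["pixels"])
crop(load("side16"),335,195,445,305,7,"s16.png")
```

```text
t 25.25 tcp [0.4838 0.2253 0.2957] rot [-1.798e+02 -1.000e-01 -1.785e+02] F [ 0.6 -0.5 -0.9] w 0.0348 tcp chest [-0.1628  0.243   0.2957]
 world target [ 0.4893 -0.018   0.128 ]  turn tot (scale) [-0.0019 -0.0012  0.0061]
 slide tot (scale) in cur tool: [ 0.007 -2.429  1.684]  in target tool: [-0.013 -2.434  1.677]
```

View pics/s16.png

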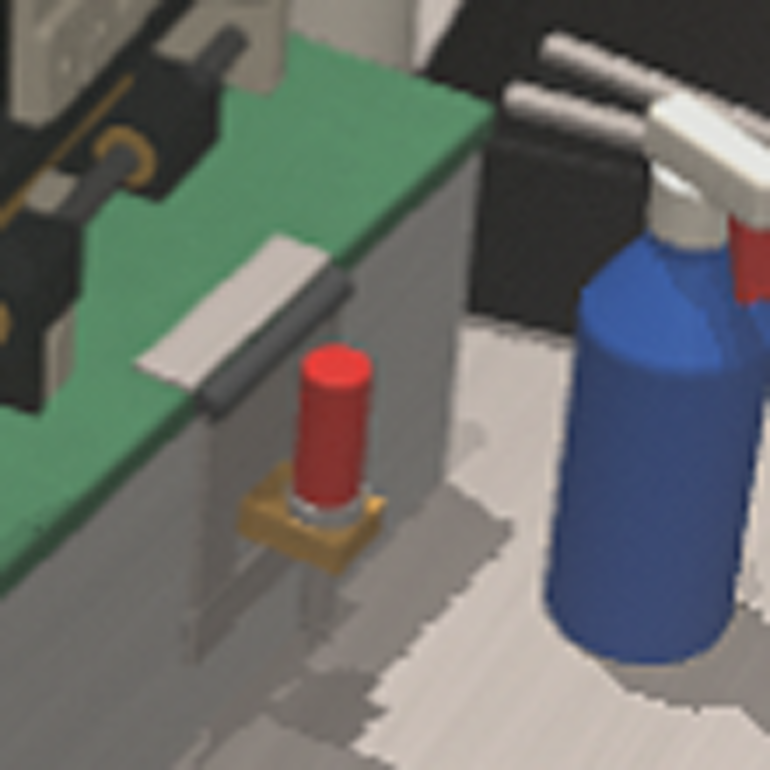

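View pics/top16.png

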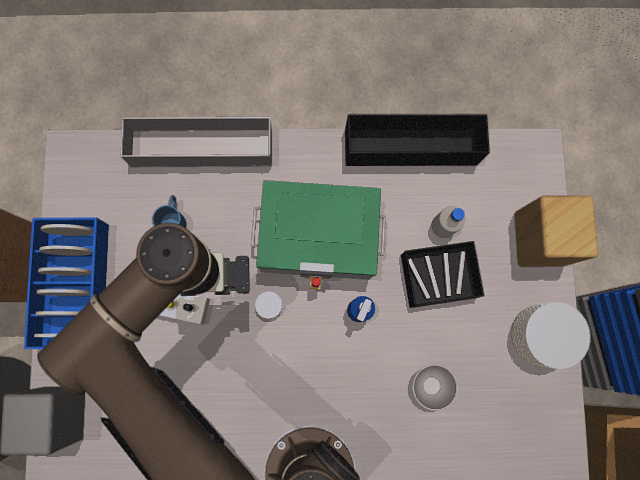

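Run:
```python
from h import *
from nav import *
c=load("top16");s_=load("side16")
for q in((.05,-.1),(0,0),(-.1,.1),(-.1,-.1)):
    P=w((q[0],q[1],.154));u=proj(c,P)[0].round();print(q,[atd(c,(int(u[0])+i,int(u[1])+j))[2].round(4) for i in(-1,0,1) for j in (-1,1)])
u=(335+337/7,195+367/7);print("pin top side",atz(s_,u,.150),atd(s_,u)); print(ch(atz(s_,u,.150)))
r.close_job()
```

```text
(0.05, -0.1) [np.float64(0.1554), np.float64(0.1551), np.float64(0.1559), np.float64(0.1535), np.float64(0.1507), np.float64(0.1521)]
(0, 0) [np.float64(0.1535), np.float64(0.1576), np.float64(0.1563), np.float64(0.1521), np.float64(0.154), np.float64(0.1547)]
(-0.1, 0.1) [np.float64(0.1528), np.float64(0.1572), np.float64(0.1467), np.float64(0.1588), np.float64(0.1516), np.float64(0.1539)]
(-0.1, -0.1) [np.float64(0.1538), np.float64(0.1559), np.float64(0.1502), np.float64(0.1532), np.float64(1.6325), np.float64(0.147)]
pin top side [ 0.48886344 -0.01669207  0.15      ] [ 0.48695744 -0.01206103  0.15362374]
[-0.14171812  0.00187662  0.15      ]
the job is handed in; nothing more can be done
```

The blade box is locked and the job is handed in, with about 25 s of the 70 s used. I pushed the lid shut, swung the hasp down flat with the staple through its slot, dropped the red pin in until its collar rested on the staple, and let go.

**Last checks:**
- **Lid:** depth readings at four places on the lid give about 154 mm, which is the shut height. They scatter by a few millimetres, and one reading landed on something else and was ignored.
- **Hasp:** the last side picture shows it flat against the box with the staple through the slot.
- **Pin:** the same picture shows the collar on the staple and the shaft coming out below. The handle axis is within about 2 mm of the hole centre.
- **Other objects:** the spray, saucers, tub and detergent are unmoved in the last top picture. The arm hides most of the block, so the two other sticks were last seen standing just after the pin was lifted. The mug is also partly covered there, but what shows of it is in place. The gripper was clear and touching nothing.

**What did not go as planned:**
- **Hasp swing:** the tilted pose I wanted near the base was out of reach. The arm ended higher, so I finished the swing with less tilt.
- **Push force:** the final push on the hasp with the closed fingertips reached about 63 N, more than I meant. That is under the 120 N wrist limit; the 40 N limit is for the arm and gripper body, and I only pushed with the fingertips.
- **Cameras:** the two cameras disagreed by about 3 mm in x. I aligned the pin to the hole with the side camera's depth image.

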